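Hang the slotted soap tray and stock it heaviest carton first

TASK

Hang the light wooden soap tray on the two headed pins of the dark display stand by its side-opening slots: slide it sideways over the pins until it drops home, and let go. Then stock the hung tray with the two look-alike soap cartons, lying flat in one stack lengthwise in the tray: the heavier one in first, at the bottom (heft to find out which it is), then the lighter squarely on top. Leave the tea glass, the stamp and the scale weight where they stand.

Things in the scene. Friction and masses are not known exactly. Their poses are not given: they have to be found in the camera images.
- hatch (a point): Fixed: middle of the sill (top z 125 mm) of the open hatch through which the robot reaches the counter. The sill runs from a pillar, edge at world (0.19, -0.07) m, to a post at (0.51, 0.49) m, and all above it is open to z 1.1 m. Right of it all is closed; a side board inside at (0.29, -0.08) m hangs down to z 0.55 m. Keep the arm's bearing from the base above 0.22 rad when 0.55 m or farther out.
- stand: Dark wooden display stand fixed to the counter, its pins pointing away from the robot. Origin on the counter midway between the pin-side faces of its two posts; -x = front, where the pins point; z up. Base x -80..20, y +-74, 12 mm high. Posts 22 mm wide at y +60 and -60, x 0..20, tops z 134 mm; open between and behind them except a cross bar below z 46. At z 57 each has a rubber bumper 5 mm thick.
- pin_1 (a point): Axis point of the pin at stand +y: stand frame (-12.5, 60, 113) mm. Steel pin, 10 mm diameter, points to stand -x from the post face (x 0) to its head (18 mm diameter, x -20..-25). The tray's back plate hangs between bumper (x -5) and head (x -20): middle plane at x -12.5 mm, 2.5 mm play either way; the tray's underside is then 45 mm above the counter, its axes along the stand's.
- pin_2 (a point): Same point of the other pin: stand frame (-12.5, -60, 113) mm.
- tray: Light wooden tray, 0.3 kg, at first on the counter. Origin: under the middle of its upright back plate; the floor runs to -x. Plate x +-5, y -79..73, 46 mm high, plus a grip tab (y -13..53) up to z 96: pinch it from above at y 0. Floor top z 8, x -127..-5; side lips to z 15, inner faces y +-45; front lip to z 22, inner face x -121. Two slots in the plate open to +y.
- seat_1 (a point): Where the axis of pin_1 lies when home: tray frame (0, 60, 68) mm. Slot bottom z 46; roof z 73 over the seat (14 mm long in y), then a lip down to z 67 at 7 to 13 mm to +y of the seat centre: a mouth 21 mm high. Beyond the lip all is open. With the pin axis at tray z 58, slide the tray to +y until the seat is at the pin, then lower about 10 mm until it hangs.
- seat_2 (a point): Same for pin_2: tray frame (0, -60, 68) mm, same slot shape. To +y of its lip a window (y -47..-13, above z 46) is open to the top. Bring the tray from the front of the stand (from stand -x), about 30 mm to -y of its final place and with the pin axes at tray z 58: the heads then pass through, pin_2 in this window and pin_1 beyond the plate's end, until the plate is behind both heads.
- carton_1: One of two cartons of the same look, 62 x 92 x 34 mm (x, y, z), flat on the counter near the hatch; origin at the centre of the underside. Of the two, one is full (about 0.45 kg) and the other nearly empty (about 0.12 kg); where each lies changes and only lifting tells. Grip across the 62 mm. In the tray its y axis lies along the tray's x, either way round.
- carton_2: The other carton, same look, shape and origin; see carton_1.
- tea_glass: Bystander: tea glass 62 mm wide, 86 mm high, origin at the centre of its underside. Leave alone.
- soap_stamp: Bystander: wooden stamp 36 x 50 x 74 mm, origin at the centre of its underside. Leave alone.
- weight_1: Bystander: dark scale weight 54 mm wide, 50 mm high, origin at the centre of its underside. Leave alone.
Not all that is in view belongs to the job. What is shaped like the carton_1 but blue is not meant.

How it is judged (in metres and radians):
On the way, in this order (a step that is already met when the one before it is completed fails the run):
1. the tray hangs home on both pins by its slots, let go, with no carton in it (distance between seat_1 and pin_1 below 0.009 m and distance between seat_2 and pin_2 below 0.009 m and contact force between the fingers and tray below 0.1 N and height (world z) of each of carton_1, carton_2 below 0.03 m), for 0.2 s.
2. the heavier carton lies flat on the floor of the hung tray, and the lighter one is not in the tray (distance between seat_1 and pin_1 below 0.009 m and distance between seat_2 and pin_2 below 0.009 m and z of carton_1 in the frame of tray between 0.003 and 0.013 m and x of carton_1 in the frame of tray between -0.085 and -0.04 m and y of carton_1 in the frame of tray between -0.025 and 0.025 m and contact force between the fingers and carton_1 below 0.1 N and horizontal distance between carton_2 and carton_1 above 0.1 m), for 0.2 s.
At the end, for the whole second after the job is handed in: The tray hangs on both pins, each pin within 9 mm of its seat point and the tray within 8 degrees of level; the heavier carton lies flat on the tray floor, lengthwise front to back, inside the lips; the lighter lies flat on it, within 22 mm and 17 degrees; everything is at rest (distance between seat_1 and pin_1 below 0.009 m and distance between seat_2 and pin_2 below 0.009 m and angle between tray's own z axis and vertical below 0.14 rad and z of carton_1 in the frame of tray between 0.003 and 0.013 m and x of carton_1 in the frame of tray between -0.085 and -0.04 m and y of carton_1 in the frame of tray between -0.025 and 0.025 m and z of carton_2 in the frame of carton_1 between 0.029 and 0.039 m and horizontal distance between carton_2 and carton_1 below 0.022 m and angle between the y axis of carton_2 and the y axis of carton_1, either way round below 0.3 rad and angle between the z axis of carton_2 and the z axis of carton_1, either way round below 0.1 rad and linear speed of each of tray, carton_1, carton_2 below 0.02 m/s); the robot touches nothing.
It fails at once if the tea glass is moved more than 30 mm (distance of tea_glass from where it was at the start of the episode above 0.03 m).
It fails at once if the stamp is moved more than 30 mm (distance of soap_stamp from where it was at the start of the episode above 0.03 m).
It fails at once if the scale weight is moved more than 30 mm (distance of weight_1 from where it was at the start of the episode above 0.03 m).
It also fails if it takes over 72 s, if anything falls off the work surface, if the arm or the gripper's body presses on something with over 40 N, if the wrist force passes 120 N, or if a joint passes its speed limit or range.

ROBOT

A 6-joint arm with a two-finger parallel gripper is mounted at the origin on a cart in front of the work surface, level with it; the furniture and walls round the work are solid. World frame = base frame: x ahead of the robot, y to its left, z up, the work surface at z = 0. Lengths are in mm, angles in rad, forces in N, time in s.
With the tool pointing down it reaches from about 350 to 775 mm from the base axis. Payload 7.3 kg.
Tool frame: the origin (TCP) lies at the very end of the fingers, on their centre line; the grasp point (between the pads) lies 19 mm behind it; x points along the fingers, z is the direction in which the jaws open and shut, and the axes are right-handed (so a half turn about x gives the same grasp; the last joint's range is limited). The gripper opens to 92 mm and grips with 3 to 60 N. Pads are 19 mm wide; open, the fingers measure 130 mm over their backs; the gripper's body (75 mm by 190 mm) begins 47 mm behind the grasp point.
Start: joints at [1.131, 0.342, 1.524, -0, 1.275, -0.146], TCP at [152.021, 502.528, 226.741] pointing down, gripper open.
Joint ranges: [-2.53, 2.53], [-0.77, 2.02], [0.04, 2.7], [-1, 4.14], [0.28, 2.66], [-3.11, 3.11]. Speed limits (rad/s): [2.57, 2.57, 3.14, 3.14, 3.14, 3.14].

INTERFACE

Orientations are given as [roll, pitch, yaw] about the fixed x, y, z axes, in that order (R = Rz(yaw) Ry(pitch) Rx(roll)).
In Python, from plant import * gives the robot as it stands.
- The arm moves only by the shell command python3 -m creep 'ROWS'. ROWS is JSON, a list of rows, each an object of numbers: "tx", "ty", "tz": the shift along the tool's x, y, z in cm; "wx", "wy", "wz": the turn, a rotation vector about the tool's x, y, z in rad; "gripper": the closure, from -1 (fully open) to 1 (shut). A call has 1 to 8 rows; each row is the pose to reach, as a shift and turn from the pose commanded when the call began, along the tool's axes at that moment; what a row does not reach only later rows make up. A row lasts 1/12 s, in which the tool goes at most 41.7 mm and 7.16 degrees, less where a joint would pass 70% of its speed; a pose out of reach is approached as far as the arm can. A call with a gripper value outside its range is refused whole. The fingers move at their own pace and stop on an object; the grip force is fixed at half the most. Time passes only in rows, so rows that repeat a pose let the fingers close. It gives the time, the measured TCP pose, the force and the opening at its end, in the units of the state.
- get_obs(): the state, without advancing time (a new reading comes with each control period).
- capture(name): name is "side" or "top"; returns a dict with "frame" (384x512x3 uint8, red, green, blue), "z_map" (384x512 float32, mm along the optical axis (not along the pixel's ray), 0 where there is no reading), "vertical_fov" (degrees; the focal length in pixels is half the picture's height over the tangent of half this angle, whatever the lens; pixels are square), "cx", "cy" (the principal point, pixels), "xyz" and "rotation" of the camera in the world. Camera axes: x right, y down, z forward; pixel columns grow to the right and rows downward; lengths in mm; the calibration is good to about 2 mm. A picture is of the moment at which its call begins.
- close_job(): hands the job in, once; it reports no verdict.
The state is a dict: "time": time; "joint_positions": joint angles; "dq": joint speeds; "tau": joint torques, N m; "tool_pos": TCP position; "tcp_rot": TCP orientation; "contact_force": force on the tool from outside, world axes, zero at the start; "moment": the same for the moment, N m; "grip_width": finger opening in mm.
Only numpy, scipy, OpenCV 4.12 (cv2) and the standard library are available. Lean on these libraries where they do the work, as an engineer would, in place of code of your own. Each camera call takes 0.05 s, during which the arm holds its last target.

## Working session

There is one attempt and no reset: what is moved stays moved. The work goes in short steps, Python scripts to look and compute and a shell command to move; the robot and the scene stay as the last step left them, time stands still between calls to the robot, and variables do not carry over. Pictures are saved under pics/ and viewed, and the job is handed in when it is done.

```bash
ls; mkdir -p pics; python3 - <<'E'
from plant import *
import cv2,pickle
print(get_obs())
for n in("side","top"):
    c=capture(n); pickle.dump(c,open(f"pics/{n}0.pkl","wb"))
    cv2.imwrite(f"pics/{n}0.png",cv2.resize(c["frame"][:,:,::-1],(800,600)))
    print(n,c["vertical_fov"],c["cx"],c["cy"],c["xyz"],c["rotation"])
E
```

```text
pics
{'time': 0.0, 'joint_positions': array([ 1.13100686e+00,  3.42695857e-01,  1.52499417e+00, -5.20511337e-05,
        1.27538099e+00, -1.45986412e-01]), 'dq': array([ 0.00103983,  0.00289002,  0.00097698,  0.00039265, -0.00259313,
        0.00138355]), 'tau': array([-5.43943825e-04, -4.31248355e+01, -2.44217777e+01,  7.19388644e-02,
        5.59698092e-02, -1.19373485e-04]), 'tool_pos': array([151.85483684, 502.14728351, 226.06687379]), 'tcp_rot': array([ 3.02926195,  1.56931713, -1.97691489]), 'contact_force': array([-0.0550518 ,  0.9447381 , -0.94707373]), 'moment': array([ 0.0206175 ,  0.00743243, -0.0265353 ]), 'grip_width': 91.83353883693799}
side 42.589399719233626 253.61911215126412 200.88358267446196 [  423.3564577  -1036.19333636   978.94735972] [-2.26385628e+00  1.48672249e-03 -1.38889378e-01]
top 53.3376335061673 250.24744050676156 189.9044124308485 [ 329.28404484   14.28151014 1218.2351285 ] [-2.93304529e+00 -2.65964400e-03 -1.45502737e+00]
```

View pics/top0.png

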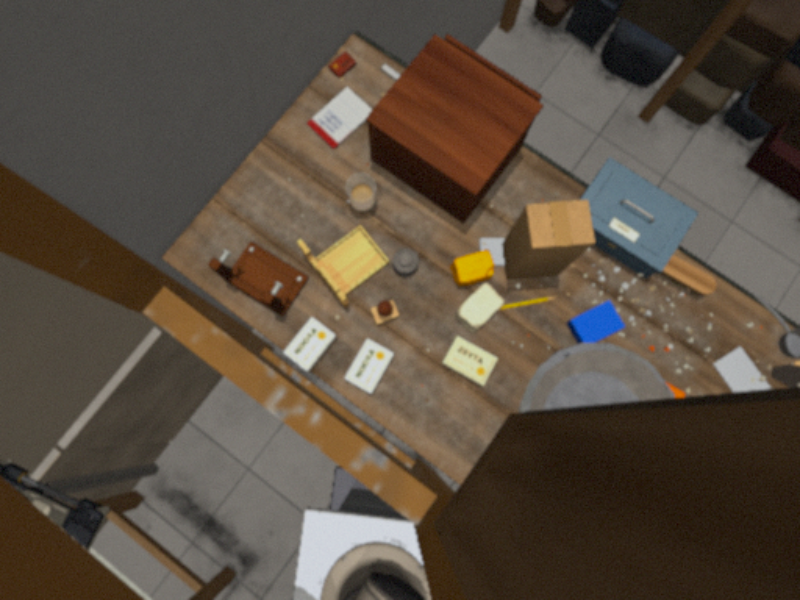

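View pics/side0.png

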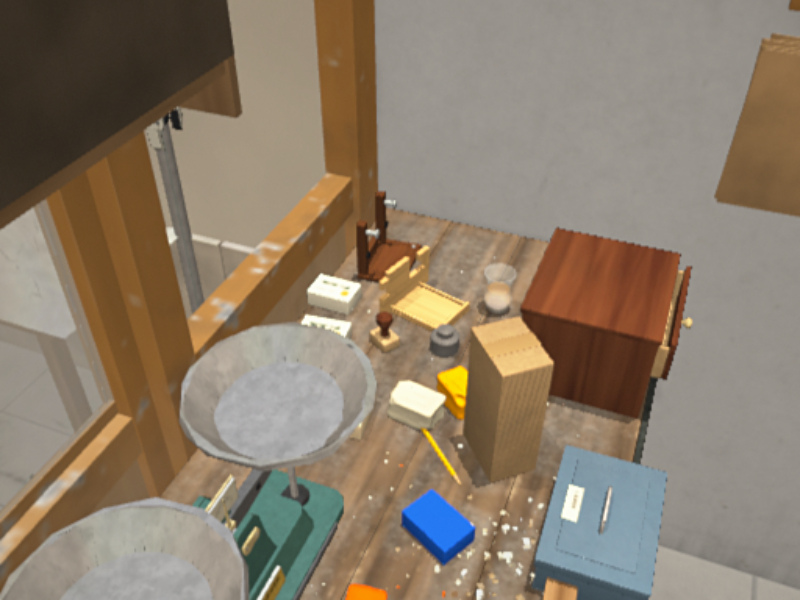

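```bash
cat > h.py <<'E'
import numpy as np,cv2,pickle
from scipy.spatial.transform import Rotation as R
def cloud(c):
    H,W=c["z_map"].shape; f=H/2/np.tan(np.radians(c["vertical_fov"])/2)
    u,v=np.meshgrid(np.arange(W),np.arange(H)); z=c["z_map"].astype(float)
    p=np.stack([(u-c["cx"])/f*z,(v-c["cy"])/f*z,z],-1)
    return p@R.from_euler("xyz",c["rotation"]).as_matrix().T+np.array(c["xyz"])
def ray(c,u,v,z):
    "world point at height z through raw pixel u,v"
    H,W=c["z_map"].shape; f=H/2/np.tan(np.radians(c["vertical_fov"])/2)
    d=R.from_euler("xyz",c["rotation"]).as_matrix()@np.array([(u-c["cx"])/f,(v-c["cy"])/f,1]); o=np.array(c["xyz"])
    return o+d*(z-o[2])/d[2]
def proj(c,P):
    H,W=c["z_map"].shape; f=H/2/np.tan(np.radians(c["vertical_fov"])/2)
    q=(np.atleast_2d(P)-np.array(c["xyz"]))@R.from_euler("xyz",c["rotation"]).as_matrix()
    return np.stack([q[:,0]/q[:,2]*f+c["cx"],q[:,1]/q[:,2]*f+c["cy"]],-1)
E
python3 - <<'E'
from h import *
for n in("top","side"):
    c=pickle.load(open(f"pics/{n}0.pkl","rb")); P=cloud(c)
    for (u,v) in ([(310,343),(369,366),(470,360),(386,312),(405,262),(361,192),(270,275),(350,260),(335,400)] if n=="top" else [(332,280),(430,300),(400,245),(445,335)]):
        print(n,u,v,P[int(v/1.5625),int(u/1.5625)].round(1))
c=pickle.load(open("pics/top0.pkl","rb"))
im=c["frame"][:,:,::-1]
cv2.imwrite("pics/c1.png",cv2.resize(im[130:270,120:330],(800,533),interpolation=cv2.INTER_CUBIC))
c=pickle.load(open("pics/side0.pkl","rb"))
im=c["frame"][:,:,::-1]
cv2.imwrite("pics/c2.png",cv2.resize(im[115:235,190:340],(750,600),interpolation=cv2.INTER_CUBIC))
E
```

```text
top 310 343 [467.3 190.5  37.4]
top 369 366 [435.   67.7  35.2]
top 470 360 [ 470.2 -127.6   34.9]
top 386 312 [541.3  45.8  71.7]
top 405 262 [653.1  20.8  46.2]
top 361 192 [793.  128.1  46.7]
top 270 275 [599.8 298.6  11. ]
top 350 260 [653.1 135.2  10.1]
top 335 400 [ 383.3  206.1 -810.7]
side 332 280 [463.7 214.3  36. ]
side 430 300 [655.8 151.6  11.4]
side 400 245 [624.  350.6  15.8]
side 445 335 [655.4   4.3  47.4]
```

View pics/c1.png

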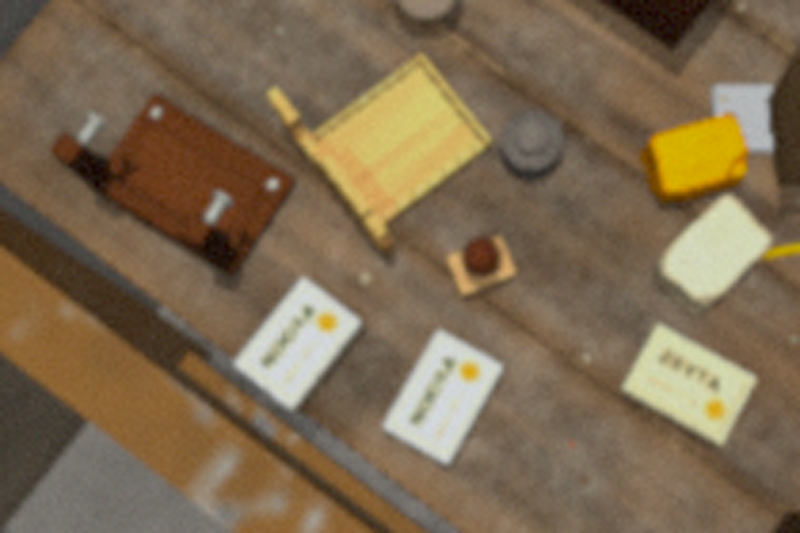

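View pics/c2.png

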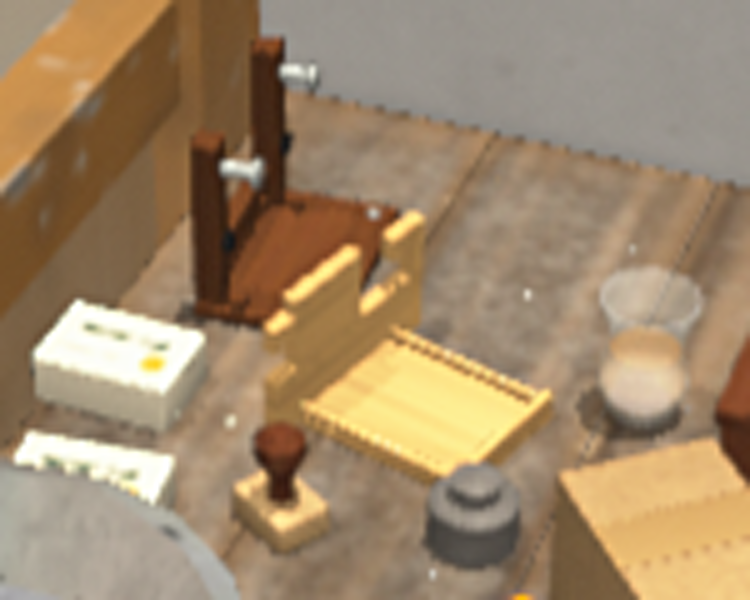

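```bash
python3 - <<'E'
from h import *
def crop(n,u0,v0,u1,v1,s,out):
    c=pickle.load(open(f"pics/{n}0.pkl","rb"));im=c["frame"][v0:v1,u0:u1,::-1]
    im=cv2.resize(im,None,fx=s,fy=s,interpolation=cv2.INTER_CUBIC)
    im=cv2.convertScaleAbs(im,alpha=1.4)
    for u in range(u0,u1,10): cv2.putText(im,str(u),((u-u0)*s,8),0,.35,(0,255,0),1); cv2.line(im,((u-u0)*s,10),((u-u0)*s,16),(0,255,0),1)
    for v in range(v0,v1,10): cv2.putText(im,str(v),(0,(v-v0)*s+4),0,.35,(0,255,0),1)
    cv2.imwrite(out,im)
crop("top",130,150,200,205,11,"pics/t_stand.png")
crop("top",185,140,253,200,10,"pics/t_tray.png")
crop("side",225,118,285,184,9,"pics/s_stand.png")
crop("side",238,152,308,214,9,"pics/s_tray.png")
E
```

```text
(no output)
```

View pics/t_stand.png

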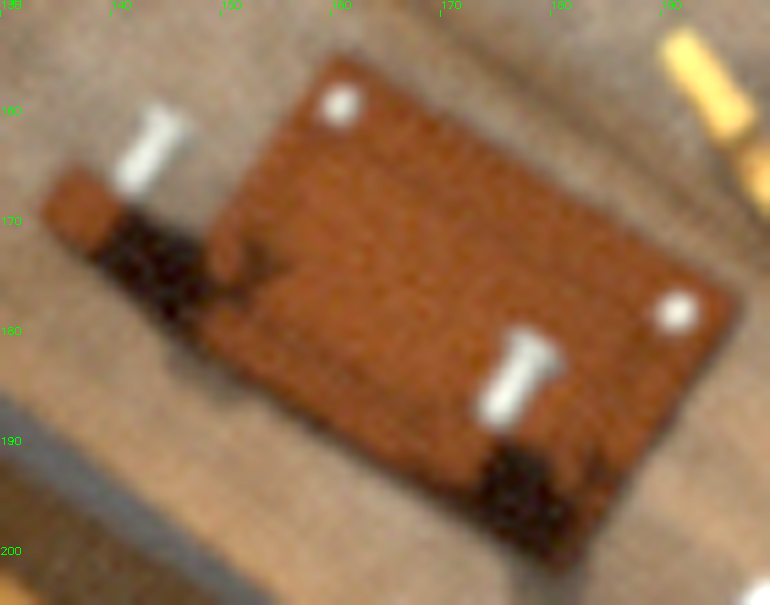

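View pics/s_stand.png

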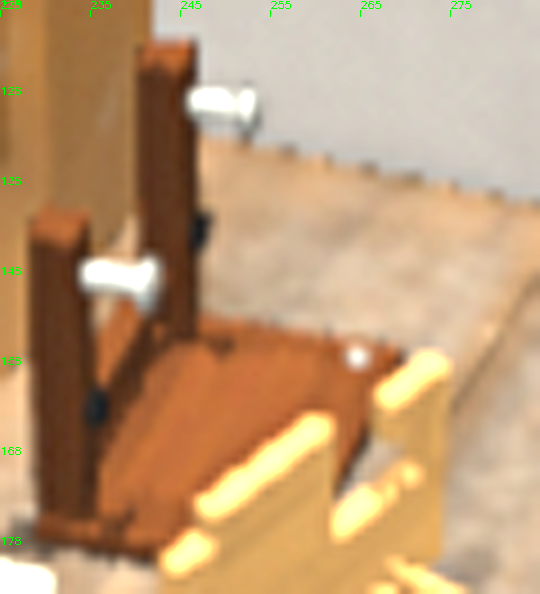

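View pics/t_tray.png

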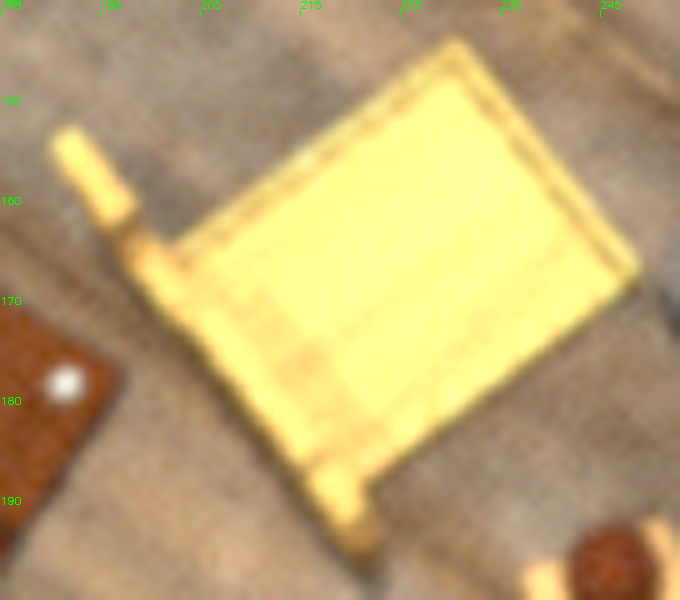

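View pics/s_tray.png

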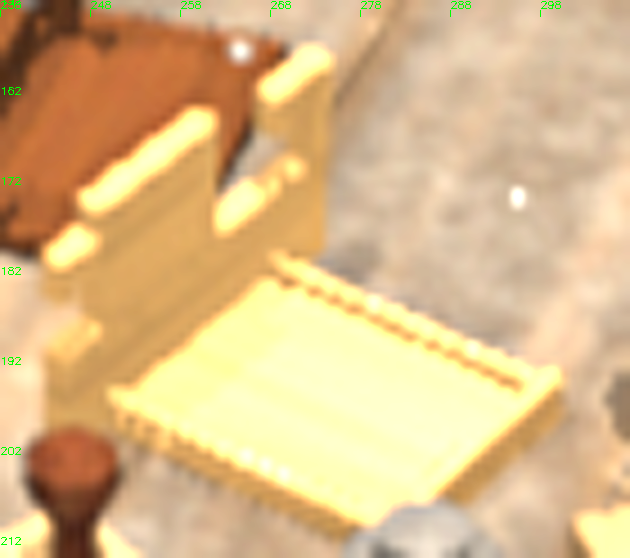

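```bash
cat > fit.py <<'E'
from h import *
from scipy.optimize import least_squares
T=pickle.load(open("pics/top0.pkl","rb"));S=pickle.load(open("pics/side0.pkl","rb"))
def pix(u0,v0,s,p): return np.array([u0+(p[0]+.5)/s-.5,v0+(p[1]+.5)/s-.5])
def place(q,P):
    c,s=np.cos(q[2]),np.sin(q[2]);P=np.atleast_2d(P).astype(float)
    return np.stack([q[0]+c*P[:,0]-s*P[:,1],q[1]+s*P[:,0]+c*P[:,1],P[:,2]],-1)
st=[(T,(-80,-74,12),pix(130,150,11,(335,52))),(T,(-80,74,12),pix(130,150,11,(742,300))),(T,(20,74,12),pix(130,150,11,(572,575))),
(T,(-22.5,-60,113),pix(130,150,11,(170,122))),(T,(-22.5,60,113),pix(130,150,11,(536,345))),(T,(10,-60,134),pix(130,150,11,(83,212))),
(S,(-22.5,-60,113),pix(225,118,9,(248,108))),(S,(-22.5,60,113),pix(225,118,9,(150,283))),(S,(10,-60,134),pix(225,118,9,(168,55))),(S,(10,60,134),pix(225,118,9,(60,225)))]
tr=[(T,(-127,-50,22),pix(185,140,10,(455,38))),(T,(-127,50,22),pix(185,140,10,(640,268))),
(S,(0,-13,96),pix(238,152,9,(203,108))),(S,(0,53,96),pix(238,152,9,(92,200))),(S,(-127,-50,22),pix(238,152,9,(558,375))),(S,(0,-13,46),pix(238,152,9,(228,228))),(S,(0,-47,46),pix(238,152,9,(298,162)))]
def fit(L,q0):
    f=lambda q:np.concatenate([(proj(c,place(q,P))[0]-p) for c,P,p in L])
    r=least_squares(f,q0,x_scale=[100,100,1]); return r.x,r.fun.reshape(-1,2)
if __name__=="__main__":
    for n,L,q0 in(("stand",st,(580,300,-2.5)),("tray",tr,(600,170,-2.5))):
        q,res=fit(L,q0);print(n,q.round(4));print(res.round(1).tolist())
E
python3 fit.py
python3 - <<'E'
from fit import *
for n,c in(("T",T),("S",S)):
    P=cloud(c).reshape(-1,3)
    m=(P[:,2]>88)&(P[:,2]<102)&(P[:,0]>540)&(P[:,0]<660)&(P[:,1]>90)&(P[:,1]<260)
    print(n,m.sum(),P[m].round(0).tolist()[:40])
E
```

```text
stand [567.1142 316.4218  -3.569 ]
[[-0.3, -0.9], [0.6, -0.8], [-0.9, 0.1], [0.2, 0.7], [0.3, 0.6], [-0.1, -0.4], [0.0, 0.7], [-0.0, 0.6], [-0.5, -0.4], [-0.0, -0.2]]
tray [609.9589 184.9054  -3.9932]
[[0.7, -0.7], [-0.6, 0.5], [1.8, -0.3], [0.0, -0.9], [1.2, -0.2], [-1.1, -0.7], [-2.1, 1.8]]
T 80 [[652.0, 229.0, 89.0], [649.0, 225.0, 90.0], [650.0, 220.0, 88.0], [647.0, 216.0, 88.0], [645.0, 213.0, 88.0], [617.0, 186.0, 96.0], [617.0, 183.0, 98.0], [613.0, 189.0, 96.0], [614.0, 186.0, 95.0], [613.0, 182.0, 100.0], [611.0, 189.0, 93.0], [611.0, 185.0, 95.0], [610.0, 182.0, 98.0], [611.0, 179.0, 98.0], [608.0, 182.0, 97.0], [608.0, 179.0, 97.0], [608.0, 176.0, 97.0], [605.0, 185.0, 93.0], [605.0, 182.0, 94.0], [605.0, 178.0, 97.0], [606.0, 176.0, 93.0], [605.0, 172.0, 98.0], [602.0, 181.0, 95.0], [602.0, 178.0, 96.0], [602.0, 175.0, 98.0], [602.0, 172.0, 98.0], [602.0, 168.0, 99.0], [600.0, 178.0, 93.0], [599.0, 175.0, 95.0], [600.0, 172.0, 95.0], [600.0, 168.0, 97.0], [596.0, 174.0, 98.0], [596.0, 171.0, 96.0], [596.0, 167.0, 100.0], [597.0, 165.0, 96.0], [593.0, 170.0, 99.0], [593.0
[... 274 characters left out ...]
5.0, 100.0], [602.0, 178.0, 102.0], [607.0, 191.0, 92.0], [610.0, 188.0, 94.0], [612.0, 181.0, 99.0], [615.0, 181.0, 99.0], [599.0, 180.0, 97.0], [603.0, 183.0, 95.0], [605.0, 178.0, 98.0], [608.0, 174.0, 101.0], [611.0, 174.0, 100.0], [615.0, 180.0, 96.0], [596.0, 176.0, 96.0], [598.0, 173.0, 99.0], [602.0, 175.0, 97.0], [604.0, 172.0, 99.0], [609.0, 180.0, 93.0], [611.0, 175.0, 96.0], [616.0, 185.0, 88.0], [588.0, 167.0, 100.0], [591.0, 166.0, 100.0], [594.0, 167.0, 99.0], [598.0, 169.0, 98.0], [601.0, 167.0, 99.0], [604.0, 169.0, 97.0], [607.0, 170.0, 96.0], [611.0, 178.0, 90.0], [585.0, 162.0, 100.0], [588.0, 164.0, 98.0], [591.0, 168.0, 96.0], [597.0, 166.0, 96.0], [601.0, 169.0, 94.0]]
```

```bash
cat > ov.py <<'E'
from fit import *
def box(x0,x1,y0,y1,z0,z1):
    c=[(x,y,z) for x in(x0,x1) for y in(y0,y1) for z in(z0,z1)]
    return [(c[i],c[j]) for i in range(8) for j in range(i+1,8) if bin(i^j).count('1')==1]
stm=box(-80,20,-74,74,0,12)+box(0,20,49,71,12,134)+box(0,20,-71,-49,12,134)+[((0,60,113),(-25,60,113)),((0,-60,113),(-25,-60,113))]
trm=box(-5,5,-79,73,0,46)+box(-5,5,-13,53,46,96)+box(-127,-5,-50,50,0,8)+box(-127,-121,-50,50,8,22)
cam=box(-31,31,-46,46,0,34)
def draw(c,items,u0,v0,u1,v1,s,out):
    im=cv2.resize(c["frame"][v0:v1,u0:u1,::-1],None,fx=s,fy=s,interpolation=cv2.INTER_CUBIC)
    for q,M,col,*dz in items:
        for a,b in M:
            P=place(q,[a,b]); P[:,2]+=dz[0] if dz else 0
            p=((proj(c,P)-[u0,v0]+.5)*s-.5).round().astype(int)
            cv2.line(im,tuple(map(int,p[0])),tuple(map(int,p[1])),col,1,cv2.LINE_AA)
    cv2.imwrite(out,im)
E
python3 - <<'E'
from ov import *
qs=fit(st,(580,300,-2.5))[0];qt=fit(tr,(600,170,-2.5))[0]
I=[(qs,stm,(0,255,0)),(qt,trm,(255,0,0))]
draw(T,I,130,135,255,210,6,"pics/o1.png")
draw(S,I,222,115,312,217,6,"pics/o2.png")
E
```

```text
(no output)
```

View pics/o1.png

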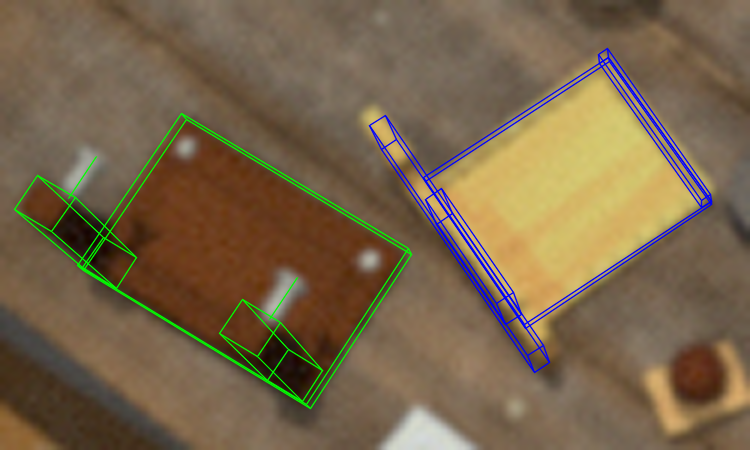

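View pics/o2.png

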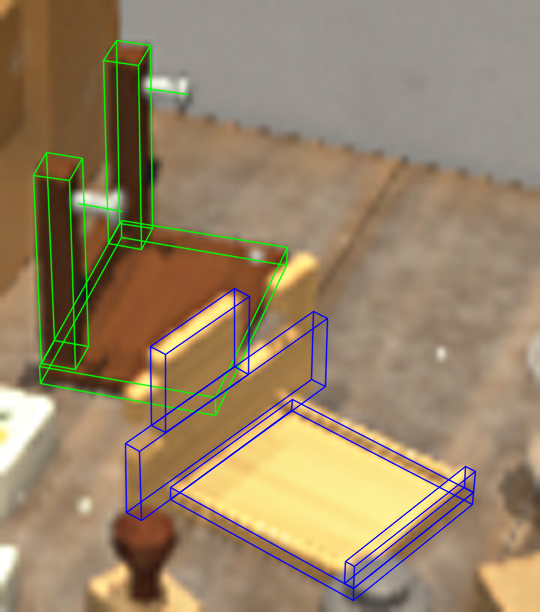

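```bash
cat >> fit.py <<'E'
def fit2(L,q0):
    f=lambda q:np.concatenate([(proj(c,place(q,np.array([P[0],P[1]*(q[3] if abs(P[1])==1 else 1),q[4] if P[2]==89 else P[2]])))[0]-p) for c,P,p in L])
    r=least_squares(f,q0,x_scale=[100,100,1,10,10]); return r.x,r.fun.reshape(-1,2)
t=lambda *p:pix(185,140,10,p)
s=lambda *p:pix(238,152,9,p)
tr2=[(T,(-127,-1,22),t(455,40)),(T,(-127,1,22),t(640,268)),(T,(-5,1,15),t(375,482)),(T,(-5,-1,15),t(182,245)),(T,(0,-79,89),t(65,138)),(T,(0,-47,89),t(125,212)),
(S,(0,-13,96),s(205,110)),(S,(0,53,96),s(88,202)),(S,(0,-79,89),s(320,50)),(S,(0,-47,89),s(268,92)),(S,(-5,1,15),s(112,392)),(S,(-5,-1,15),s(275,255)),(S,(-127,-1,22),s(560,372)),(S,(0,-13,46),s(225,222)),(S,(0,-47,46),s(290,168))]
E
python3 - <<'E'
from ov import *
q,r=fit2(tr2,(600,170,-3.99,50,89));print(q.round(3));print(r.round(1).tolist())
I=[(q,trm,(255,0,0))]
draw(T,I,180,135,260,205,8,"pics/o3.png")
draw(S,I,232,145,312,217,8,"pics/o4.png")
a=cv2.imread("pics/o3.png");b=cv2.imread("pics/o4.png")
k=np.zeros((1200,660,3),np.uint8);k[:a.shape[0],:a.shape[1]]=a;k[600:600+b.shape[0],:b.shape[1]]=b
cv2.imwrite("pics/o5.png",cv2.resize(k,None,fx=.5,fy=.5))
cv2.imwrite("pics/o5.png",np.hstack([cv2.resize(a,(400,350)),cv2.resize(b,(400,360))[:350]]))
E
```

```text
[607.171 178.832  -3.938  49.326  86.136]
[[0.6, -0.9], [0.5, -0.8], [-3.0, 0.8], [-1.8, 1.1], [0.1, -0.8], [0.2, -0.3], [0.8, 0.6], [0.5, 0.5], [0.5, 0.2], [0.3, 0.2], [0.1, 0.4], [0.8, 0.4], [0.9, 0.1], [-1.6, 1.2], [-2.4, 2.1]]
```

View pics/o5.png

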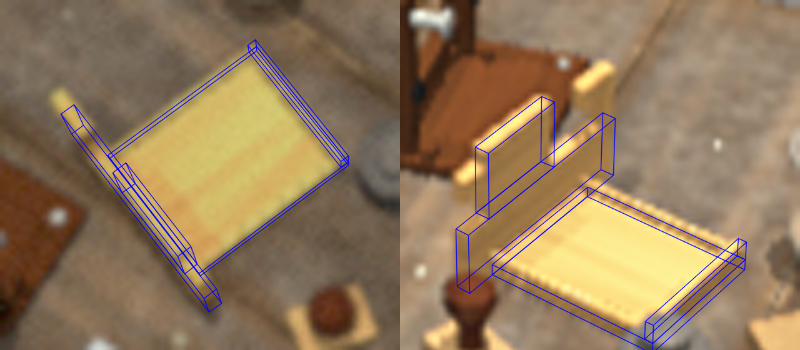

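```bash
python3 - <<'E'
from ov import *
L=[x for i,x in enumerate(tr2) if i not in(2,3,13,14)]
q,r=fit2(L,(600,170,-3.99,50,89));print(q.round(3));print(r.round(1).tolist())
I=[(q,trm,(255,0,0))]
draw(T,I,180,135,260,205,8,"pics/o3.png")
draw(S,I,232,145,312,217,8,"pics/o4.png")
a=cv2.imread("pics/o3.png");b=cv2.imread("pics/o4.png")
cv2.imwrite("pics/o6.png",np.hstack([cv2.resize(a,(400,350)),cv2.resize(b,(400,360))[:350]]))
# line fit of cloud tab
for c in(T,S):
    P=cloud(c).reshape(-1,3)
    m=(P[:,2]>93)&(P[:,2]<102)&(P[:,0]>560)&(P[:,0]<625)&(P[:,1]>120)&(P[:,1]<200)
    Q=P[m];u,s_,vt=np.linalg.svd(Q[:,:2]-Q[:,:2].mean(0));d=vt[0];pr=(Q[:,:2]-Q[:,:2].mean(0))@d
    print(Q.mean(0),np.arctan2(d[1],d[0]),np.percentile(pr,[1,99]))
E
```

```text
[605.471 180.49   -3.944  48.717  85.641]
[[0.4, -0.2], [-0.1, -0.2], [-0.4, -0.4], [-0.4, 0.1], [0.2, 0.4], [-0.2, 0.2], [-0.0, 0.2], [-0.3, 0.1], [-0.5, 0.0], [0.2, 0.2], [0.1, 0.1]]
[590.82725862 164.01706378  96.39155657] -2.381407010130606 [-33.4356578   31.06333617]
[589.67982535 161.4793777   97.61294153] -2.3708829940486726 [-33.16401469  30.48629337]
```

View pics/o6.png

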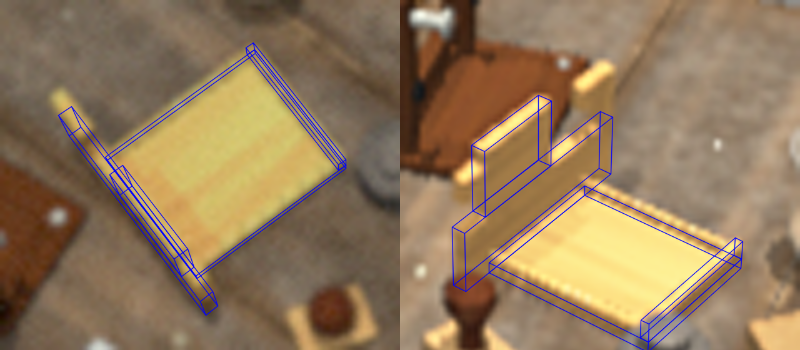

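```bash
cat > go.py <<'E'
from h import *
from plant import *
QT=np.array([605.5,180.5,2.339]); QS=np.array([567.1,316.4,2.714])
def st2w(p,q=QS):
    c,s=np.cos(q[2]),np.sin(q[2]); return np.array([q[0]+c*p[0]-s*p[1],q[1]+s*p[0]+c*p[1],p[2]])
def cur():
    o=get_obs(); return np.array(o["tool_pos"]),R.from_euler("xyz",o["tcp_rot"]).as_matrix(),o
def target(pos,jaw):
    """jaw: world yaw of tool z, tool x down. prints shift(cm) & turn from the current pose"""
    p,M,o=cur()
    best=None
    for k in(0,np.pi):
        z=np.array([np.cos(jaw+k),np.sin(jaw+k),0]);x=np.array([0,0,-1.]);y=np.cross(z,x)
        D=np.stack([x,y,z],1); rv=R.from_matrix(M.T@D).as_rotvec()
        t=M.T@(np.array(pos)-p)/10
        print("t",t.round(2),"w",rv.round(3), "deg",np.degrees(np.linalg.norm(rv)).round(1))
def st():
    p,M,o=cur(); print("t",round(o["time"],2),"tcp",p.round(1),"jaw yaw",np.arctan2(M[1,2],M[0,2]).round(3),"x",M[:,0].round(3),"F",o["contact_force"].round(1),"w",round(o["grip_width"],1),"q",o["joint_positions"].round(2))
E
python3 - <<'E'
from go import *
st(); target([152,502,300],2.339); target([605.5,180.5,300],2.339); target([605.5,180.5,300],2.714)
E
```

```text
t 0.1 tcp [151.8 502.2 226.1] jaw yaw 1.277 x [-0.001 -0.001 -1.   ] F [-0.3 -0.3  0.1] w 92.2 q [ 1.13  0.34  1.52 -0.    1.28 -0.15]
t [-7.39 -0.02 -0.02] w [-1.062e+00 -1.000e-03 -1.000e-03] deg 60.8
t [-7.39 -0.02 -0.02] w [ 2.08e+00 -1.00e-03  1.00e-03] deg 119.2
t [ -7.37 -52.74 -17.66] w [-1.062e+00 -1.000e-03 -1.000e-03] deg 60.8
t [ -7.37 -52.74 -17.66] w [ 2.08e+00 -1.00e-03  1.00e-03] deg 119.2
t [ -7.37 -52.74 -17.66] w [-1.437e+00 -1.000e-03 -1.000e-03] deg 82.3
t [ -7.37 -52.74 -17.66] w [ 1.705e+00 -1.000e-03  1.000e-03] deg 97.7
```

```bash
python3 -m creep '[{"tx":-4,"wx":-0.12},{"tx":-7.4,"wx":-0.24},{"tx":-7.4,"ty":-4,"tz":-1.3,"wx":-0.36},{"tx":-7.4,"ty":-8,"tz":-2.6,"wx":-0.48},{"tx":-7.4,"ty":-12,"tz":-4,"wx":-0.6},{"tx":-7.4,"ty":-16,"tz":-5.3,"wx":-0.72},{"tx":-7.4,"ty":-20,"tz":-6.7,"wx":-0.84},{"tx":-7.4,"ty":-24,"tz":-8,"wx":-0.96}]'; python3 - <<'E'
from go import *
st(); target([605.5,180.5,250],2.339)
E
```

```text
t 0.1 tcp [151.8 502.2 226.1] jaw yaw 1.277 x [-0.001 -0.001 -1.   ] F [-0.3 -0.3  0.1] w 92.2 q [ 1.13  0.34  1.52 -0.    1.28 -0.15]
t [ -2.37 -52.74 -17.65] w [-1.062e+00 -1.000e-03 -1.000e-03] deg 60.8
t [ -2.37 -52.74 -17.65] w [ 2.08e+00 -1.00e-03  1.00e-03] deg 119.2validation failed for argument at $[0]...
```

```bash
python3 -m creep '[{"tx":-4,"ty":0,"tz":0,"wx":-0.12,"wy":0,"wz":0,"gripper":-1},{"tx":-7.4,"ty":0,"tz":0,"wx":-0.24,"wy":0,"wz":0,"gripper":-1},{"tx":-7.4,"ty":-4,"tz":-1.3,"wx":-0.36,"wy":0,"wz":0,"gripper":-1},{"tx":-7.4,"ty":-8,"tz":-2.6,"wx":-0.48,"wy":0,"wz":0,"gripper":-1},{"tx":-7.4,"ty":-12,"tz":-4,"wx":-0.6,"wy":0,"wz":0,"gripper":-1},{"tx":-7.4,"ty":-16,"tz":-5.3,"wx":-0.72,"wy":0,"wz":0,"gripper":-1},{"tx":-7.4,"ty":-20,"tz":-6.7,"wx":-0.84,"wy":0,"wz":0,"gripper":-1},{"tx":-7.4,"ty":-24,"tz":-8,"wx":-0.96,"wy":0,"wz":0,"gripper":-1}]'; python3 - <<'E'
from go import *
st(); target([605.5,180.5,250],2.339)
E
```

```text
time: 0.77
tool_pos: [334.0, 373.5, 300.5]
tcp_rot: [1.387, 1.57, -2.714]
contact_force: [1.1, 1.1, -0.1]
grip_width: 91.8
t 0.77 tcp [334.  373.5 300.5] jaw yaw 2.183 x [-0. -0. -1.] F [ 1.1  1.1 -0.1] w 91.8 q [ 0.69  0.25  1.45  0.    1.44 -1.49]
t [  5.04 -11.14 -31.39] w [-0.156  0.    -0.   ] deg 9.0
t [  5.04 -11.14 -31.39] w [ 2.985e+00 -1.000e-03 -0.000e+00] deg 171.0
```

```bash
python3 -m creep '[{"tx":0,"ty":-1.3,"tz":-3.8,"wx":-0.1,"wy":0,"wz":0,"gripper":-1},{"tx":0,"ty":-2.6,"tz":-7.6,"wx":-0.1,"wy":0,"wz":0,"gripper":-1},{"tx":0,"ty":-3.9,"tz":-11.4,"wx":-0.1,"wy":0,"wz":0,"gripper":-1},{"tx":0,"ty":-5.2,"tz":-15.2,"wx":-0.1,"wy":0,"wz":0,"gripper":-1},{"tx":1,"ty":-6.5,"tz":-19,"wx":-0.1,"wy":0,"wz":0,"gripper":-1},{"tx":3,"ty":-7.8,"tz":-22.8,"wx":-0.1,"wy":0,"wz":0,"gripper":-1},{"tx":5,"ty":-9.1,"tz":-26,"wx":-0.1,"wy":0,"wz":0,"gripper":-1},{"tx":5,"ty":-10.1,"tz":-28.5,"wx":-0.1,"wy":0,"wz":0,"gripper":-1}]'; python3 - <<'E'
from go import *
st(); target([605.5,180.5,180],2.339)
E
```

```text
time: 1.43
tool_pos: [578.6, 195.5, 245.8]
tcp_rot: [1.111, 1.563, -2.897]
contact_force: [0.5, 0.4, -1.0]
grip_width: 91.9
t 1.43 tcp [578.6 195.5 245.8] jaw yaw 2.275 x [-0.007 -0.002 -1.   ] F [ 0.5  0.4 -1. ] w 91.9 q [ 0.2   0.5   1.23 -0.    1.42 -2.07]
t [ 6.56 -1.12 -2.9 ] w [-0.064  0.004 -0.007] deg 3.7
t [ 6.56 -1.12 -2.9 ] w [ 3.078 -0.01  -0.005] deg 176.3
```

```bash
python3 -m creep '[{"tx":3,"ty":-0.6,"tz":-1.2,"wx":-0.03,"wy":0,"wz":0,"gripper":-1},{"tx":6,"ty":-0.9,"tz":-1.6,"wx":-0.03,"wy":0,"wz":0,"gripper":-1},{"tx":6.5,"ty":-0.9,"tz":-1.6,"wx":-0.03,"wy":0,"wz":0,"gripper":-1},{"tx":6.5,"ty":-0.9,"tz":-1.6,"wx":-0.03,"wy":0,"wz":0,"gripper":-1}]'; python3 - <<'E'
from go import *
st(); target([605.5,180.5,73],2.339)
E
```

```text
time: 1.77
tool_pos: [594.1, 191.4, 183.0]
tcp_rot: [0.992, 1.564, -2.985]
contact_force: [-0.0, 0.3, 0.9]
grip_width: 91.6
t 1.77 tcp [594.1 191.4 183. ] jaw yaw 2.306 x [-0.006 -0.001 -1.   ] F [-0.   0.3  0.9] w 91.6 q [ 0.19  0.56  1.29  0.    1.3  -2.12]
t [11.   -0.17 -1.61] w [-0.033  0.004 -0.005] deg 1.9
t [11.   -0.17 -1.61] w [ 3.109 -0.008 -0.006] deg 178.1
```

```bash
python3 -m creep '[{"tx":3,"ty":-0.2,"tz":-1.6,"wx":-0.033,"wy":0.004,"wz":-0.005,"gripper":-1},{"tx":5,"ty":-0.2,"tz":-1.6,"wx":-0.033,"wy":0.004,"wz":-0.005,"gripper":-1},{"tx":5,"ty":-0.2,"tz":-1.6,"wx":-0.033,"wy":0.004,"wz":-0.005,"gripper":-1},{"tx":5,"ty":-0.2,"tz":-1.6,"wx":-0.033,"wy":0.004,"wz":-0.005,"gripper":-1}]'; python3 - <<'E'
from ov import *
from go import *
st(); target([605.5,180.5,73],2.339)
import cv2
a=capture("top");b=capture("side")
for c,n in((a,"top1"),(b,"side1")): pickle.dump(c,open(f"pics/{n}.pkl","wb"))
draw(a,[(QT,trm,(255,0,0))],150,120,270,210,5,"pics/p1.png")
draw(b,[(QT,trm,(255,0,0))],200,90,320,210,5,"pics/p2.png")
E
```

```text
time: 2.1
tool_pos: [607.6, 181.9, 137.0]
tcp_rot: [-2.222, 1.564, 0.118]
contact_force: [0.3, -0.1, -0.2]
grip_width: 91.7
t 2.1 tcp [607.6 181.9 137. ] jaw yaw 2.34 x [ 0.006  0.001 -1.   ] F [ 0.3 -0.1 -0.2] w 91.7 q [ 0.17  0.61  1.33 -0.    1.19 -2.17]
t [6.4  0.28 0.07] w [ 0.001 -0.004  0.005] deg 0.4
t [6.4  0.28 0.07] w [-3.14  -0.008 -0.006] deg 179.9
```

View pics/p2.png

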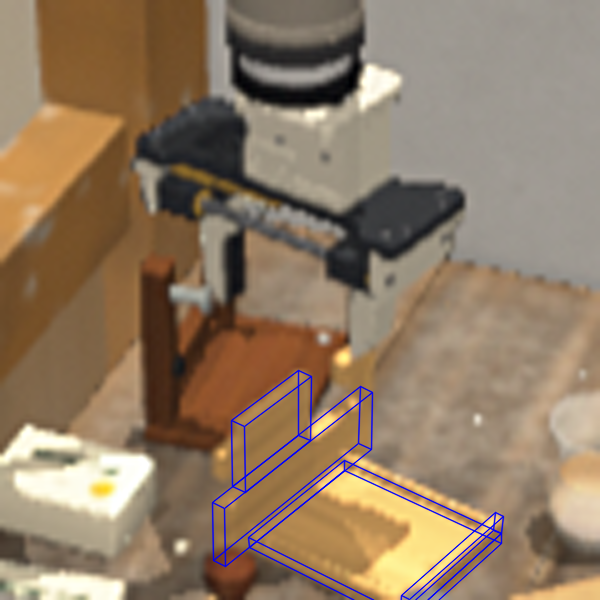

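View pics/p1.png

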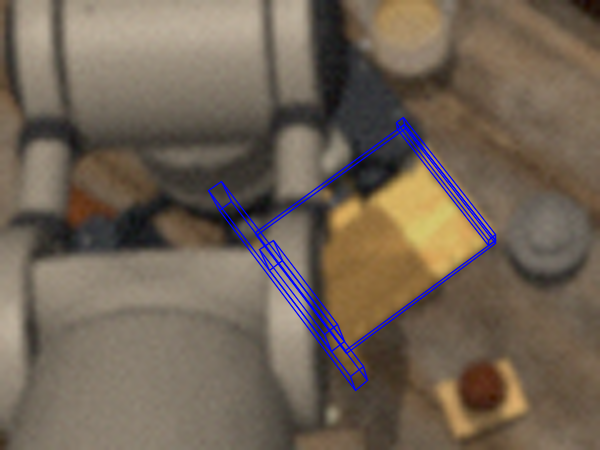

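```bash
python3 -m creep '[{"tx":3,"ty":0.1,"tz":0.07,"wx":0,"wy":-0.003,"wz":0.003,"gripper":-1},{"tx":5,"ty":0.2,"tz":0.07,"wx":0,"wy":-0.003,"wz":0.003,"gripper":-1},{"tx":6,"ty":0.2,"tz":0.07,"wx":0,"wy":-0.003,"wz":0.003,"gripper":-1},{"tx":6.4,"ty":0.2,"tz":0.07,"wx":0,"wy":-0.003,"wz":0.003,"gripper":-1},{"tx":6.4,"ty":0.2,"tz":0.07,"wx":0,"wy":-0.003,"wz":0.003,"gripper":-1},{"tx":6.4,"ty":0.2,"tz":0.07,"wx":0,"wy":-0.003,"wz":0.003,"gripper":-1}]'; python3 - <<'E'
from go import *
st(); target([605.5,180.5,73],2.339)
E
```

```text
time: 2.7
tool_pos: [607.4, 180.7, 73.4]
tcp_rot: [-2.113, 1.566, 0.227]
contact_force: [0.3, -0.3, 0.3]
grip_width: 91.7
t 2.7 tcp [607.4 180.7  73.4] jaw yaw 2.34 x [ 0.005  0.001 -1.   ] F [ 0.3 -0.3  0.3] w 91.7 q [ 0.17  0.68  1.4   0.    1.06 -2.17]
t [0.03 0.15 0.11] w [ 0.001 -0.002  0.004] deg 0.3
t [0.03 0.15 0.11] w [-3.141 -0.006 -0.004] deg 179.9
```

```bash
python3 -m creep '[{"tx":0,"ty":0.1,"tz":0.1,"wx":0,"wy":-0.002,"wz":0.004,"gripper":-1},{"tx":0,"ty":0.1,"tz":0.1,"wx":0,"wy":-0.002,"wz":0.004,"gripper":1},{"tx":0,"ty":0.1,"tz":0.1,"wx":0,"wy":-0.002,"wz":0.004,"gripper":1},{"tx":0,"ty":0.1,"tz":0.1,"wx":0,"wy":-0.002,"wz":0.004,"gripper":1},{"tx":0,"ty":0.1,"tz":0.1,"wx":0,"wy":-0.002,"wz":0.004,"gripper":1},{"tx":0,"ty":0.1,"tz":0.1,"wx":0,"wy":-0.002,"wz":0.004,"gripper":1},{"tx":0,"ty":0.1,"tz":0.1,"wx":0,"wy":-0.002,"wz":0.004,"gripper":1},{"tx":0,"ty":0.1,"tz":0.1,"wx":0,"wy":-0.002,"wz":0.004,"gripper":1}]'; python3 - <<'E'
from go import *
st()
E
```

```text
time: 3.37
tool_pos: [604.9, 180.4, 71.7]
tcp_rot: [1.096, 1.568, -2.847]
contact_force: [-1.1, -0.5, 0.0]
grip_width: 49.7
t 3.37 tcp [604.9 180.4  71.7] jaw yaw 2.34 x [-0.002 -0.001 -1.   ] F [-1.1 -0.5  0. ] w 49.7 q [ 0.17  0.68  1.4  -0.    1.06 -2.17]
```

```bash
python3 -m creep '[{"tx":0,"ty":0,"tz":0,"wx":0,"wy":0,"wz":0,"gripper":1},{"tx":0,"ty":0,"tz":0,"wx":0,"wy":0,"wz":0,"gripper":1},{"tx":0,"ty":0,"tz":0,"wx":0,"wy":0,"wz":0,"gripper":1},{"tx":0,"ty":0,"tz":0,"wx":0,"wy":0,"wz":0,"gripper":1},{"tx":0,"ty":0,"tz":0,"wx":0,"wy":0,"wz":0,"gripper":1},{"tx":0,"ty":0,"tz":0,"wx":0,"wy":0,"wz":0,"gripper":1},{"tx":0,"ty":0,"tz":0,"wx":0,"wy":0,"wz":0,"gripper":1},{"tx":0,"ty":0,"tz":0,"wx":0,"wy":0,"wz":0,"gripper":1}]'; python3 - <<'E'
from go import *
st()
E
```

```text
time: 4.03
tool_pos: [605.1, 180.4, 71.8]
tcp_rot: [1.212, 1.569, -2.731]
contact_force: [0.9, -0.4, -0.6]
grip_width: 9.9
t 4.03 tcp [605.1 180.4  71.8] jaw yaw 2.34 x [-0.002 -0.001 -1.   ] F [ 0.9 -0.4 -0.6] w 9.9 q [ 0.17  0.68  1.4  -0.    1.06 -2.17]
```

```bash
python3 - <<'E'
from go import *
st(); 
for p in [(-75,-30,170),(-75,-30,126.8),(-12.5,-30,126.8)]:
    w=st2w(p);print(w.round(1)); target(w,2.714)
for p in [(-202,-80),(-202,20)]: w=st2w((*p,0));print(w.round(0), np.hypot(*(w[:2]-[793,128])).round(0))
E
```

```text
t 4.03 tcp [605.1 180.4  71.8] jaw yaw 2.34 x [-0.002 -0.001 -1.   ] F [ 0.9 -0.4 -0.6] w 9.9 q [ 0.17  0.68  1.4  -0.    1.06 -2.17]
[647.8 312.6 170. ]
t [ -9.84 -12.24   6.54] w [-0.374  0.001 -0.002] deg 21.4
t [ -9.84 -12.24   6.54] w [ 2.767e+00 -2.000e-03 -1.000e-03] deg 158.6
[647.8 312.6 126.8]
t [ -5.52 -12.25   6.54] w [-0.374  0.001 -0.002] deg 21.4
t [ -5.52 -12.25   6.54] w [ 2.767e+00 -2.000e-03 -1.000e-03] deg 158.6
[590.9 338.5 126.8]
t [-5.51 -9.97 12.36] w [-0.374  0.001 -0.002] deg 21.4
t [-5.51 -9.97 12.36] w [ 2.767e+00 -2.000e-03 -1.000e-03] deg 158.6
[784. 305.   0.] 178.0
[743. 214.   0.] 100.0
```

```bash
python3 -m creep '[{"tx":-1.5,"ty":0,"tz":0,"wx":0,"wy":0,"wz":0,"gripper":1},{"tx":-4,"ty":0,"tz":0,"wx":0,"wy":0,"wz":0,"gripper":1},{"tx":-6.5,"ty":0,"tz":0,"wx":0,"wy":0,"wz":0,"gripper":1},{"tx":-9,"ty":0,"tz":0,"wx":0,"wy":0,"wz":0,"gripper":1},{"tx":-10,"ty":0,"tz":0,"wx":0,"wy":0,"wz":0,"gripper":1},{"tx":-10,"ty":0,"tz":0,"wx":0,"wy":0,"wz":0,"gripper":1}]'; python3 - <<'E'
from go import *
st(); w=st2w((-75,-30,170)); target(w,2.714)
E
```

```text
time: 4.53
tool_pos: [606.3, 180.8, 174.1]
tcp_rot: [-2.239, 1.568, 0.101]
contact_force: [0.4, 0.2, -3.1]
grip_width: 9.7
t 4.53 tcp [606.3 180.8 174.1] jaw yaw 2.34 x [ 0.002  0.    -1.   ] F [ 0.4  0.2 -3.1] w 9.7 q [ 0.17  0.58  1.28 -0.    1.28 -2.17]
t [  0.42 -12.15   6.58] w [-0.374 -0.002  0.002] deg 21.4
t [  0.42 -12.15   6.58] w [2.768e+00 2.000e-03 3.000e-03] deg 158.6
```

```bash
python3 -m creep '[{"tx":0,"ty":-1.7,"tz":0.9,"wx":-0.05,"wy":0,"wz":0,"gripper":1},{"tx":0,"ty":-3.4,"tz":1.8,"wx":-0.1,"wy":0,"wz":0,"gripper":1},{"tx":0,"ty":-5.2,"tz":2.8,"wx":-0.15,"wy":0,"wz":0,"gripper":1},{"tx":0,"ty":-7,"tz":3.7,"wx":-0.2,"wy":0,"wz":0,"gripper":1},{"tx":0,"ty":-9,"tz":4.8,"wx":-0.26,"wy":0,"wz":0,"gripper":1},{"tx":0,"ty":-11,"tz":5.9,"wx":-0.32,"wy":0,"wz":0,"gripper":1},{"tx":0,"ty":-12.2,"tz":6.5,"wx":-0.374,"wy":0,"wz":0,"gripper":1},{"tx":0,"ty":-12.2,"tz":6.5,"wx":-0.374,"wy":0,"wz":0,"gripper":1}]'; python3 - <<'E'
from ov import *
from go import *
st(); target(st2w((-75,-30,126.8)),2.714)
a=capture("top");b=capture("side")
for c,n in((a,"top2"),(b,"side2")): pickle.dump(c,open(f"pics/{n}.pkl","wb"))
draw(a,[(QS,stm,(0,255,0))],130,100,270,210,5,"pics/p3.png")
draw(b,[(QS,stm,(0,255,0))],200,80,330,200,5,"pics/p4.png")
E
```

```text
time: 5.2
tool_pos: [646.7, 314.8, 167.8]
tcp_rot: [0.554, 1.565, -3.01]
contact_force: [0.8, -0.1, -3.6]
grip_width: 9.7
t 5.2 tcp [646.7 314.8 167.8] jaw yaw 2.719 x [-0.006 -0.001 -1.   ] F [ 0.8 -0.1 -3.6] w 9.7 q [ 0.35  0.76  0.96  0.    1.42 -2.37]
t [ 4.1   0.15 -0.21] w [ 0.005  0.005 -0.003] deg 0.5
t [ 4.1   0.15 -0.21] w [-3.137  0.005  0.008] deg 179.7
```

View pics/p4.png

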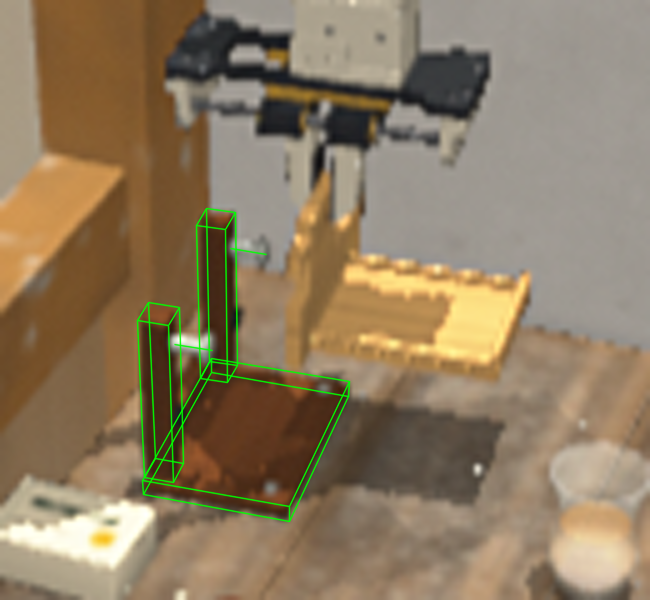

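View pics/p3.png

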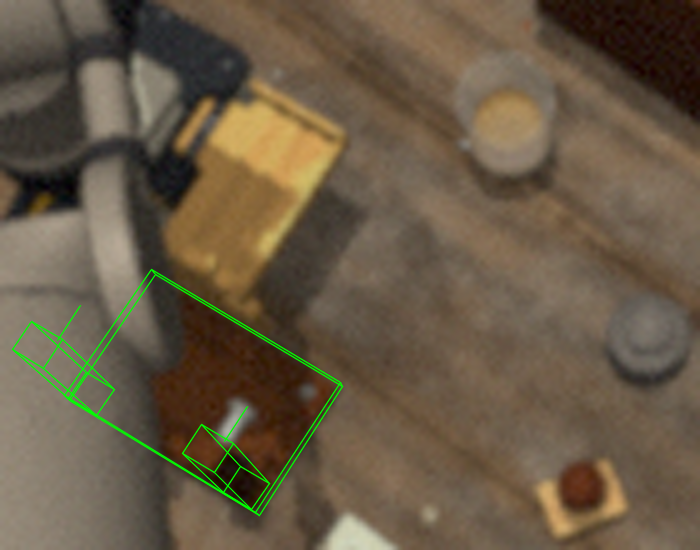

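```bash
python3 - <<'E'
from ov import *
from go import QS
b=pickle.load(open("pics/side2.pkl","rb"));a=pickle.load(open("pics/top2.pkl","rb"))
def cyl(y):
    o=[]
    for (x,r) in((0,5),(-20,5),(-20,9),(-25,9)):
        pts=[(x,y+r*np.cos(t),113+r*np.sin(t)) for t in np.linspace(0,2*np.pi,13)]
        o+=list(zip(pts[:-1],pts[1:]))
    return o
M=stm+cyl(60)+cyl(-60)
T0=pickle.load(open("pics/top0.pkl","rb"));S0=pickle.load(open("pics/side0.pkl","rb"))
draw(T0,[(QS,M,(0,255,0))],130,155,160,185,13,"pics/z1.png")
draw(T0,[(QS,M,(0,255,0))],165,175,195,205,13,"pics/z2.png")
draw(S0,[(QS,M,(0,255,0))],222,135,252,165,13,"pics/z3.png")
draw(S0,[(QS,M,(0,255,0))],235,118,265,148,13,"pics/z4.png")
i=[cv2.resize(cv2.imread(f"pics/z{k}.png"),(300,300)) for k in(1,2,3,4)]
cv2.imwrite("pics/z.png",np.vstack([np.hstack(i[:2]),np.hstack(i[2:])]))
E
```

```text
(no output)
```

View pics/z.png

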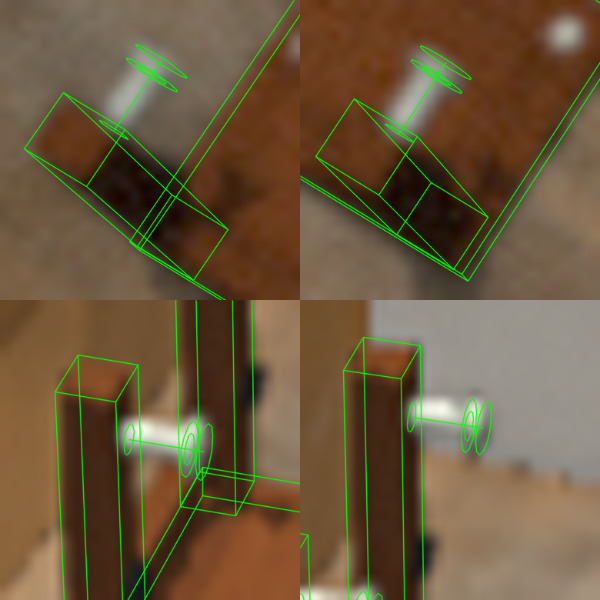

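```bash
sed -i 's/QS=np.array(\[567.1,316.4/QS=np.array([567.1,317.4/' go.py; python3 - <<'E'
from go import *
st();target(st2w((-75,-30,126.8)),2.714);target(st2w((-45,-30,126.8)),2.714)
E
```

```text
t 5.3 tcp [646.6 312.1 168.5] jaw yaw 2.714 x [-0.006 -0.002 -1.   ] F [-0.1 -0.4 -3.9] w 9.7 q [ 0.34  0.76  0.97 -0.    1.42 -2.37]
t [ 4.17 -0.21 -0.06] w [-0.     0.005 -0.005] deg 0.4
t [ 4.17 -0.21 -0.06] w [ 3.141 -0.008 -0.007] deg 180.0
t [ 4.19 -0.21  2.94] w [-0.     0.005 -0.005] deg 0.4
t [ 4.19 -0.21  2.94] w [ 3.141 -0.008 -0.007] deg 180.0
```

```bash
python3 -m creep '[{"tx":2,"ty":-0.2,"tz":0,"wx":0,"wy":0.004,"wz":-0.004,"gripper":1},{"tx":4.1,"ty":-0.2,"tz":0,"wx":0,"wy":0.004,"wz":-0.004,"gripper":1},{"tx":4.2,"ty":-0.2,"tz":0,"wx":0,"wy":0.004,"wz":-0.004,"gripper":1},{"tx":4.2,"ty":-0.2,"tz":1,"wx":0,"wy":0.004,"wz":-0.004,"gripper":1},{"tx":4.2,"ty":-0.2,"tz":2,"wx":0,"wy":0.004,"wz":-0.004,"gripper":1},{"tx":4.2,"ty":-0.2,"tz":3,"wx":0,"wy":0.004,"wz":-0.004,"gripper":1},{"tx":4.2,"ty":-0.2,"tz":3,"wx":0,"wy":0.004,"wz":-0.004,"gripper":1},{"tx":4.2,"ty":-0.2,"tz":3,"wx":0,"wy":0.004,"wz":-0.004,"gripper":1}]'; python3 - <<'E'
from ov import *
from go import *
st(); target(st2w((-45,-30,126.8)),2.714)
a=capture("top");b=capture("side")
for c,n in((a,"top3"),(b,"side3")): pickle.dump(c,open(f"pics/{n}.pkl","wb"))
p,M,o=cur();q=[p[0],p[1],np.arctan2(M[1,2],M[0,2])]
print(q)
draw(b,[],222,115,312,197,8,"pics/p5.png")
draw(b,[(QS,stm,(0,255,0)),(q,trm,(255,0,0),p[2]-71.8)],222,115,312,197,8,"pics/p6.png")
E
```

```text
time: 5.97
tool_pos: [620.8, 326.7, 130.6]
tcp_rot: [-2.372, 1.566, 0.342]
contact_force: [0.5, -0.1, -2.2]
grip_width: 9.9
t 5.97 tcp [620.8 326.7 130.6] jaw yaw 2.715 x [ 0.004  0.002 -1.   ] F [ 0.5 -0.1 -2.2] w 9.9 q [ 0.38  0.74  1.1  -0.    1.29 -2.34]
t [0.38 0.07 0.  ] w [ 0.001 -0.003  0.003] deg 0.3
t [0.38 0.07 0.  ] w [-3.141 -0.005 -0.005] deg 180.0
[np.float64(621.4661896463778), np.float64(326.2455582275449), np.float64(2.7138704756248875)]
```

View pics/p5.png

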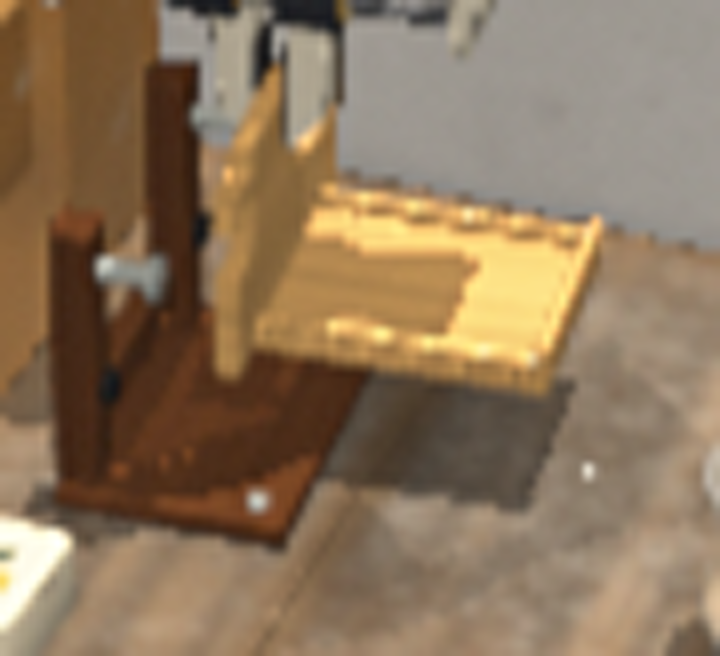

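View pics/p6.png

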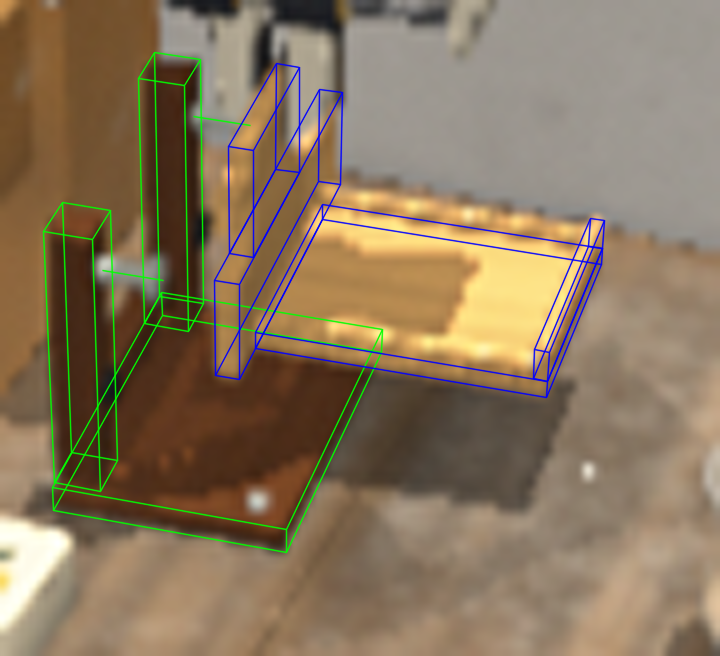

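```bash
python3 -m creep '[{"tx":0.3,"ty":0,"tz":0.4,"wx":0,"wy":-0.002,"wz":0.002,"gripper":1},{"tx":0.3,"ty":0,"tz":0.8,"wx":0,"wy":-0.002,"wz":0.002,"gripper":1},{"tx":0.3,"ty":0,"tz":1.2,"wx":0,"wy":-0.002,"wz":0.002,"gripper":1},{"tx":0.3,"ty":0,"tz":1.6,"wx":0,"wy":-0.002,"wz":0.002,"gripper":1},{"tx":0.3,"ty":0,"tz":1.8,"wx":0,"wy":-0.002,"wz":0.002,"gripper":1},{"tx":0.3,"ty":0,"tz":1.8,"wx":0,"wy":-0.002,"wz":0.002,"gripper":1}]'; python3 - <<'E'
from ov import *
from go import *
st(); target(st2w((-12.5,-30,126.8)),2.714)
b=capture("side")
pickle.dump(b,open(f"pics/side4.pkl","wb"))
draw(b,[],222,105,292,170,10,"pics/p7.png")
E
```

```text
time: 6.57
tool_pos: [604.2, 334.2, 126.7]
tcp_rot: [-2.091, 1.57, 0.624]
contact_force: [1.5, 0.4, -3.7]
grip_width: 9.7
t 6.57 tcp [604.2 334.2 126.7] jaw yaw 2.714 x [ 0.001  0.    -1.   ] F [ 1.5  0.4 -3.7] w 9.7 q [ 0.39  0.73  1.14  0.    1.27 -2.32]
t [-0.01  0.07  1.43] w [ 0.    -0.     0.001] deg 0.0
t [-0.01  0.07  1.43] w [-3.141e+00 -1.000e-03 -0.000e+00] deg 180.0
```

View pics/p7.png

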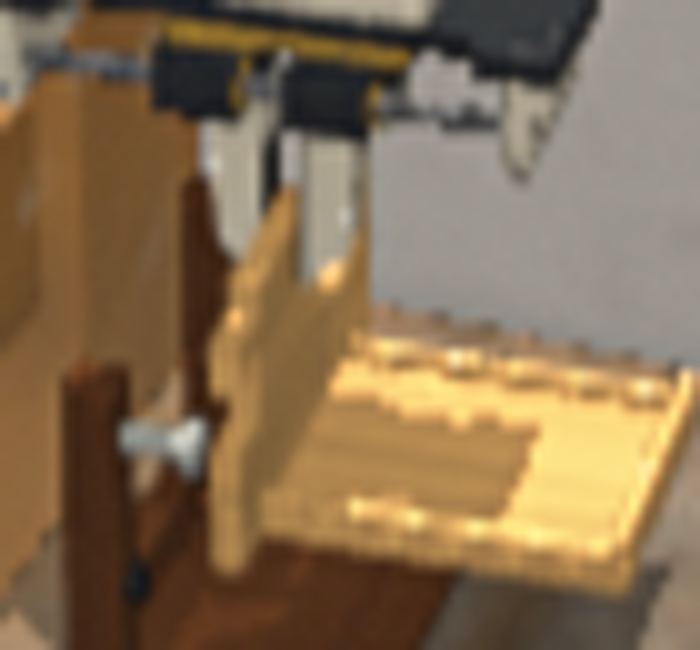

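```bash
python3 -m creep '[{"tx":0,"ty":0.05,"tz":0.4,"wx":0,"wy":0,"wz":0,"gripper":1},{"tx":0,"ty":0.05,"tz":0.8,"wx":0,"wy":0,"wz":0,"gripper":1},{"tx":0,"ty":0.05,"tz":1.1,"wx":0,"wy":0,"wz":0,"gripper":1},{"tx":0,"ty":0.05,"tz":1.4,"wx":0,"wy":0,"wz":0,"gripper":1},{"tx":0,"ty":0.05,"tz":1.4,"wx":0,"wy":0,"wz":0,"gripper":1},{"tx":0,"ty":0.05,"tz":1.4,"wx":0,"wy":0,"wz":0,"gripper":1}]'; python3 - <<'E'
from ov import *
from go import *
st(); target(st2w((-12.5,-30,126.8)),2.714)
b=capture("side")
pickle.dump(b,open(f"pics/side5.pkl","wb"))
p,M,o=cur();q=[p[0],p[1],np.arctan2(M[1,2],M[0,2])]
draw(b,[],222,115,282,170,11,"pics/p8.png")
draw(b,[(QS,stm,(0,255,0)),(q,trm,(255,0,0),p[2]-71.8)],222,115,282,170,11,"pics/p9.png")
E
```

```text
time: 7.12
tool_pos: [591.6, 339.3, 126.7]
tcp_rot: [-2.321, 1.57, 0.393]
contact_force: [-0.1, -0.1, -2.7]
grip_width: 9.7
t 7.12 tcp [591.6 339.3 126.7] jaw yaw 2.714 x [ 0.001  0.    -1.   ] F [-0.1 -0.1 -2.7] w 9.7 q [ 0.41  0.71  1.17 -0.    1.26 -2.31]
t [-0.01  0.01  0.08] w [ 0.    -0.001  0.001] deg 0.0
t [-0.01  0.01  0.08] w [-3.141e+00 -1.000e-03 -1.000e-03] deg 180.0
```

View pics/p8.png

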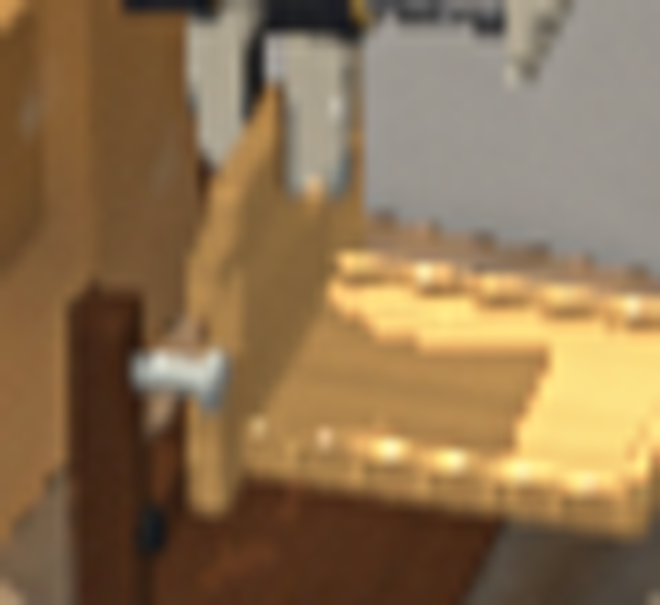

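View pics/p9.png

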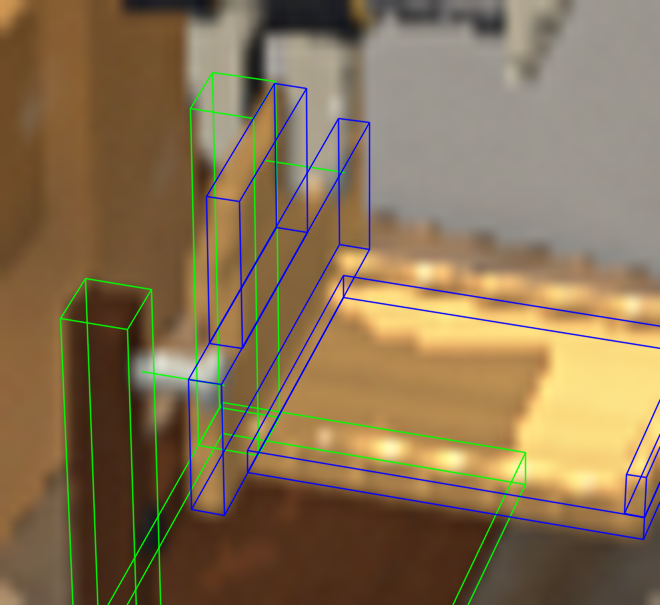

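```bash
python3 -m creep '[{"tx":0,"ty":0.5,"tz":0.05,"wx":0,"wy":0,"wz":0,"gripper":1},{"tx":0,"ty":1,"tz":0.05,"wx":0,"wy":0,"wz":0,"gripper":1},{"tx":0,"ty":1.5,"tz":0.05,"wx":0,"wy":0,"wz":0,"gripper":1},{"tx":0,"ty":1.8,"tz":0.05,"wx":0,"wy":0,"wz":0,"gripper":1},{"tx":0,"ty":1.8,"tz":0.05,"wx":0,"wy":0,"wz":0,"gripper":1}]'; python3 - <<'E'
from go import *
st(); target(st2w((-12.5,0,126.8)),2.714)
E
```

```text
time: 7.58
tool_pos: [583.7, 322.0, 126.7]
tcp_rot: [-2.735, 1.57, -0.022]
contact_force: [-0.4, -0.6, -2.7]
grip_width: 9.7
t 7.58 tcp [583.7 322.  126.7] jaw yaw 2.713 x [ 0. -0. -1.] F [-0.4 -0.6 -2.7] w 9.7 q [ 0.39  0.68  1.23 -0.    1.23 -2.32]
t [-0.01  1.11  0.07] w [-0.001 -0.     0.   ] deg 0.1
t [-0.01  1.11  0.07] w [3.141 0.    0.   ] deg 179.9
```

```bash
python3 -m creep '[{"tx":0,"ty":0.4,"tz":0.05,"wx":0,"wy":0,"wz":0,"gripper":1},{"tx":0,"ty":0.8,"tz":0.05,"wx":0,"wy":0,"wz":0,"gripper":1},{"tx":0,"ty":1.1,"tz":0.05,"wx":0,"wy":0,"wz":0,"gripper":1},{"tx":0,"ty":1.1,"tz":0.05,"wx":0,"wy":0,"wz":0,"gripper":1},{"tx":0,"ty":1.1,"tz":0.05,"wx":0,"wy":0,"wz":0,"gripper":1}]'; python3 - <<'E'
from ov import *
from go import *
st(); target(st2w((-12.5,0,126.8)),2.714)
b=capture("side")
pickle.dump(b,open(f"pics/side6.pkl","wb"))
draw(b,[],222,115,282,170,11,"pics/p10.png")
E
```

```text
time: 8.0
tool_pos: [578.9, 313.0, 126.6]
tcp_rot: [-2.158, 1.57, 0.555]
contact_force: [-0.5, 0.5, -2.8]
grip_width: 9.6
t 8.0 tcp [578.9 313.  126.6] jaw yaw 2.714 x [ 0.001  0.    -1.   ] F [-0.5  0.5 -2.8] w 9.6 q [ 0.38  0.67  1.26  0.    1.22 -2.33]
t [-0.02  0.09  0.  ] w [-0.    -0.     0.001] deg 0.0
t [-0.02  0.09  0.  ] w [3.141e+00 1.000e-03 1.000e-03] deg 180.0
```

View pics/p10.png

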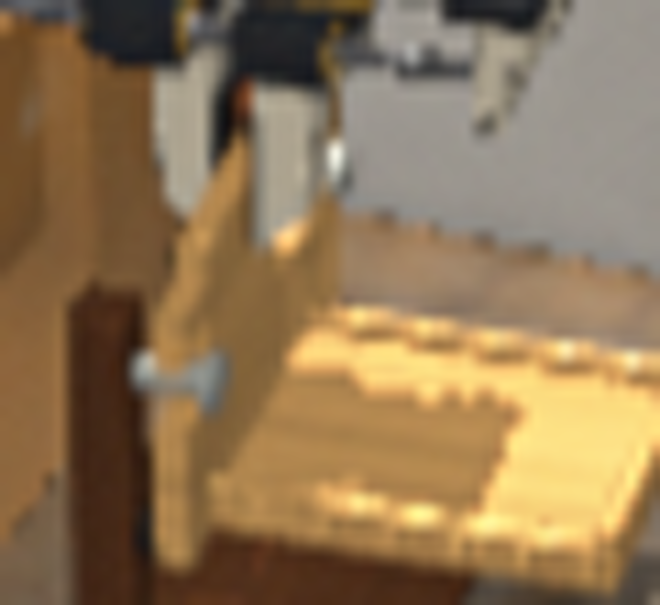

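```bash
for i in 1; do python3 -m creep '[{"tx":0,"ty":0.1,"tz":0,"wx":0,"wy":0,"wz":0,"gripper":1},{"tx":0,"ty":0.2,"tz":0,"wx":0,"wy":0,"wz":0,"gripper":1},{"tx":0,"ty":0.2,"tz":0,"wx":0,"wy":0,"wz":0,"gripper":1}]'; done; python3 -m creep '[{"tx":0,"ty":0.1,"tz":0,"wx":0,"wy":0,"wz":0,"gripper":1},{"tx":0,"ty":0.1,"tz":0,"wx":0,"wy":0,"wz":0,"gripper":1}]'
```

```text
time: 8.3
tool_pos: [577.9, 311.2, 126.5]
tcp_rot: [-2.347, 1.57, 0.367]
contact_force: [0.7, -0.6, -3.7]
grip_width: 9.8
time: 8.47
tool_pos: [577.6, 310.3, 126.5]
tcp_rot: [-2.244, 1.57, 0.47]
contact_force: [-0.3, -0.8, -2.8]
grip_width: 10.1
```

```bash
python3 -m creep '[{"tx":0,"ty":0.1,"tz":0,"wx":0,"wy":0,"wz":0,"gripper":1},{"tx":0,"ty":0.1,"tz":0,"wx":0,"wy":0,"wz":0,"gripper":1}]';  python3 - <<'E'
from go import *
st()
p,M,o=cur(); print("F tool",(M.T@o["contact_force"]).round(1)); target(st2w((-12.5,0,126.8)),2.714)
E
```

```text
time: 8.63
tool_pos: [577.4, 310.1, 126.6]
tcp_rot: [-1.911, 1.569, 0.803]
contact_force: [1.5, 3.3, -4.3]
grip_width: 9.7
t 8.63 tcp [577.4 310.1 126.6] jaw yaw 2.714 x [ 0.001  0.002 -1.   ] F [ 1.5  3.3 -4.3] w 9.7 q [ 0.38  0.66  1.27  0.    1.21 -2.34]
F tool [ 4.3 -3.6  0. ]
t [-0.02 -0.24 -0.01] w [-0.    -0.001  0.002] deg 0.1
t [-0.02 -0.24 -0.01] w [3.141e+00 3.000e-03 1.000e-03] deg 180.0
```

```bash
python3 -m creep '[{"tx":0,"ty":-0.28,"tz":0,"wx":0,"wy":0,"wz":0,"gripper":1},{"tx":0,"ty":-0.28,"tz":0,"wx":0,"wy":0,"wz":0,"gripper":1},{"tx":0.3,"ty":-0.28,"tz":0,"wx":0,"wy":0,"wz":0,"gripper":1},{"tx":0.6,"ty":-0.28,"tz":0,"wx":0,"wy":0,"wz":0,"gripper":1},{"tx":0.8,"ty":-0.28,"tz":0,"wx":0,"wy":0,"wz":0,"gripper":1},{"tx":0.8,"ty":-0.28,"tz":0,"wx":0,"wy":0,"wz":0,"gripper":1}]';  python3 - <<'E'
from go import *
st()
p,M,o=cur(); print("F tool",(M.T@o["contact_force"]).round(1)); target(st2w((-12.5,0,116.8)),2.714)
E
```

```text
time: 9.13
tool_pos: [577.9, 311.8, 117.6]
tcp_rot: [0.837, 1.57, -2.732]
contact_force: [0.4, -1.2, -3.5]
grip_width: 9.8
t 9.13 tcp [577.9 311.8 117.6] jaw yaw 2.714 x [-0.001 -0.    -1.   ] F [ 0.4 -1.2 -3.5] w 9.8 q [ 0.38  0.68  1.27 -0.    1.2  -2.34]
F tool [ 3.5  0.9 -0.9]
t [ 0.08 -0.07 -0.03] w [-0.     0.001 -0.001] deg 0.1
t [ 0.08 -0.07 -0.03] w [ 3.141e+00 -1.000e-03 -1.000e-03] deg 180.0
```

```bash
python3 -m creep '[{"tx":0.1,"ty":0,"tz":0,"wx":0,"wy":0,"wz":0,"gripper":1},{"tx":0.2,"ty":0,"tz":0,"wx":0,"wy":0,"wz":0,"gripper":1},{"tx":0.2,"ty":0,"tz":0,"wx":0,"wy":0,"wz":0,"gripper":1}]';  python3 - <<'E'
from ov import *
from go import *
st()
p,M,o=cur(); print("F tool",(M.T@o["contact_force"]).round(1))
b=capture("side")
pickle.dump(b,open(f"pics/side7.pkl","wb"))
draw(b,[],222,115,282,170,11,"pics/p11.png")
E
```

```text
time: 9.38
tool_pos: [578.4, 312.0, 116.7]
tcp_rot: [-2.352, 1.57, 0.362]
contact_force: [-0.2, -0.3, -2.5]
grip_width: 9.6
t 9.38 tcp [578.4 312.  116.7] jaw yaw 2.714 x [ 0.001  0.    -1.   ] F [-0.2 -0.3 -2.5] w 9.6 q [ 0.38  0.68  1.27 -0.    1.19 -2.34]
F tool [2.5 0.3 0.1]
```

View pics/p11.png

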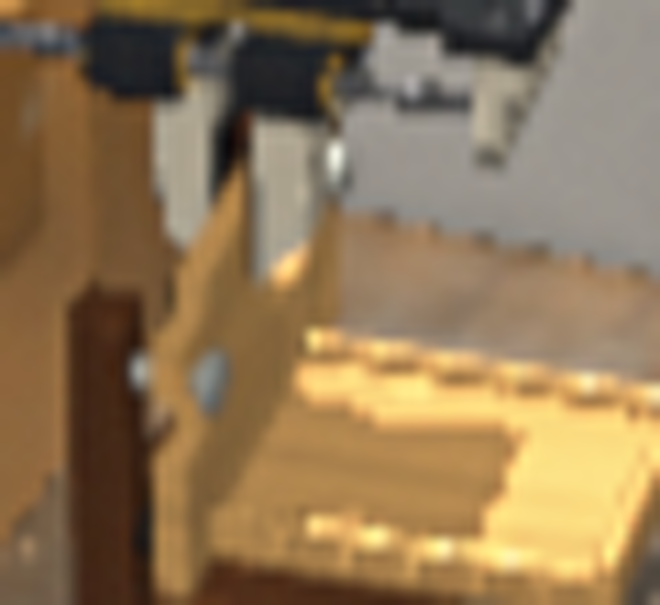

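```bash
python3 -m creep '[{"tx":0.1,"ty":0,"tz":0,"wx":0,"wy":0,"wz":0,"gripper":1},{"tx":0.15,"ty":0,"tz":0,"wx":0,"wy":0,"wz":0,"gripper":1},{"tx":0.15,"ty":0,"tz":0,"wx":0,"wy":0,"wz":0,"gripper":1}]';  python3 - <<'E'
from go import *
st()
E
```

```text
time: 9.68
tool_pos: [578.5, 312.1, 116.6]
tcp_rot: [-2.361, 1.569, 0.353]
contact_force: [-4.1, -0.7, 5.6]
grip_width: 9.5
t 9.68 tcp [578.5 312.1 116.6] jaw yaw 2.714 x [ 0.002  0.001 -1.   ] F [-4.1 -0.7  5.6] w 9.5 q [ 0.38  0.68  1.27 -0.    1.19 -2.34]
```

```bash
python3 -m creep '[{"tx":-0.1,"ty":0,"tz":0,"wx":0,"wy":0,"wz":0,"gripper":1},{"tx":-0.1,"ty":0,"tz":0,"wx":0,"wy":0,"wz":0,"gripper":0.2},{"tx":-0.1,"ty":0,"tz":0,"wx":0,"wy":0,"wz":0,"gripper":0.2},{"tx":-0.1,"ty":0,"tz":0,"wx":0,"wy":0,"wz":0,"gripper":0.2},{"tx":-0.1,"ty":0,"tz":0,"wx":0,"wy":0,"wz":0,"gripper":0.2},{"tx":-0.1,"ty":0,"tz":0,"wx":0,"wy":0,"wz":0,"gripper":0.2},{"tx":-0.1,"ty":0,"tz":0,"wx":0,"wy":0,"wz":0,"gripper":0.2}]';  python3 - <<'E'
from ov import *
from go import *
st()
b=capture("side")
pickle.dump(b,open(f"pics/side8.pkl","wb"))
draw(b,[],222,115,292,175,10,"pics/p12.png")
E
```

```text
time: 10.27
tool_pos: [578.3, 312.1, 115.9]
tcp_rot: [-2.198, 1.57, 0.516]
contact_force: [-0.5, -0.4, 0.4]
grip_width: 36.3
t 10.27 tcp [578.3 312.1 115.9] jaw yaw 2.714 x [ 0.001  0.    -1.   ] F [-0.5 -0.4  0.4] w 36.3 q [ 0.38  0.68  1.27  0.    1.19 -2.34]
```

View pics/p12.png

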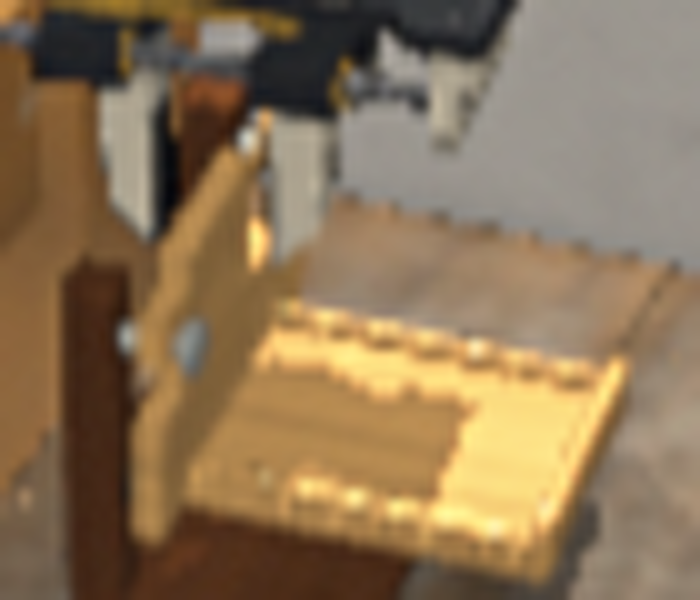

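```bash
python3 -m creep '[{"tx":-3,"ty":0,"tz":0,"wx":0,"wy":0,"wz":0,"gripper":0.2},{"tx":-6.5,"ty":0,"tz":0,"wx":0,"wy":0,"wz":0,"gripper":0.2},{"tx":-10,"ty":0,"tz":0,"wx":0,"wy":0,"wz":0,"gripper":-1},{"tx":-13,"ty":0,"tz":0,"wx":0,"wy":0,"wz":0,"gripper":-1},{"tx":-13,"ty":0,"tz":0,"wx":0,"wy":0,"wz":0,"gripper":-1}]'; python3 - <<'E'
from ov import *
from go import *
st()
for nm,c in(("T",T),("S",S)):
    P=cloud(c)
    for ctr in((467,190),(435,68)):
        d=np.hypot(P[...,0]-ctr[0],P[...,1]-ctr[1])
        m=(d<75)&(P[...,2]>26)&(P[...,2]<44)
        Q=P[m]; v,u=np.nonzero(m)
        W=np.array([ray(c,a,b,34)[:2] for a,b in zip(u,v)])
        r=cv2.minAreaRect(W.astype(np.float32)); print(nm,ctr,m.sum(),r, W.mean(0))
E
```

```text
time: 10.73
tool_pos: [580.7, 313.0, 253.9]
tcp_rot: [-2.331, 1.557, 0.383]
contact_force: [-0.1, 0.2, 1.1]
grip_width: 52.2
t 10.73 tcp [580.7 313.  253.9] jaw yaw 2.714 x [ 0.012  0.005 -1.   ] F [-0.1  0.2  1.1] w 52.2 q [ 0.38  0.58  1.07  0.    1.48 -2.34]
T (467, 190) 592 ((466.75701904296875, 191.08245849609375), (63.39161682128906, 91.69282531738281), 59.20789337158203) [466.52567622 191.40845174]
T (435, 68) 599 ((437.5551452636719, 67.75855255126953), (62.1946907043457, 91.70848846435547), 67.29708099365234) [437.12214938  67.8548791 ]
S (467, 190) 444 ((464.94317626953125, 186.9385986328125), (75.04940032958984, 97.23648071289062), 59.080711364746094) [465.18912499 186.92699688]
S (435, 68) 205 ((442.6500549316406, 80.78575897216797), (37.31159210205078, 95.50064086914062), 65.00061798095703) [447.4250169   82.09562528]
```

```bash
python3 - <<'E'
from go import *
from ov import *
A=np.array([466.8,191.1]);j=1.033
for s in (j,):
    e=np.array([np.cos(s),np.sin(s)]);n=np.array([e[1],-e[0]])
    for p in [(0,49),(0,71),(20,49),(20,71),(-25,60),(20,74)]:
        d=st2w((*p,0))[:2]-A; print(p,(d@e).round(1),(d@n).round(1))
    d=np.array([437.6,67.8])-A;print("B",d@e,d@n)
# sill from cloud: high points z 110..135 near A
for c in(T,S):
    P=cloud(c).reshape(-1,3); d=P[:,:2]-A; e1=np.array([.496,.868]);n1=np.array([.868,-.496])
    m=(abs((d)@e1)<150)&(P[:,2]>95)&(P[:,2]<140)&((d@n1)<-20)
    x=(d@n1)[m]; print(m.sum(),np.percentile(x,[0,5,50,95,100]).round(0))
    m=(abs((d)@e1)<150)&(P[:,2]>15)&(P[:,2]<95)&((d@n1)<-52)&((d@n1)>-200)
    x=np.c_[(d@n1)[m],P[m,2]]; print(m.sum(), np.percentile(x[:,0],[5,50,95,99]).round(0) if m.sum() else '')
I=[((466.8,191.1,j),cam,(0,0,255)),((437.6,67.8,1.175),cam,(0,0,255)),(QS,stm,(0,255,0))]
draw(T,I,130,150,270,260,5,"pics/q1.png")
E
```

```text
(0, 49) 111.1 26.8
(0, 71) 89.3 29.3
(20, 49) 108.9 7.0
(20, 71) 87.1 9.4
(-25, 60) 103.0 52.9
(20, 74) 84.1 9.7
B -120.85246424724798 38.08164761886815
2360 [-142. -138. -110.  -81.  -79.]
83 [-80. -80. -79. -79.]
1521 [-144. -138. -100.  -79.  -75.]
732 [-83. -81. -78. -77.]
```

View pics/q1.png

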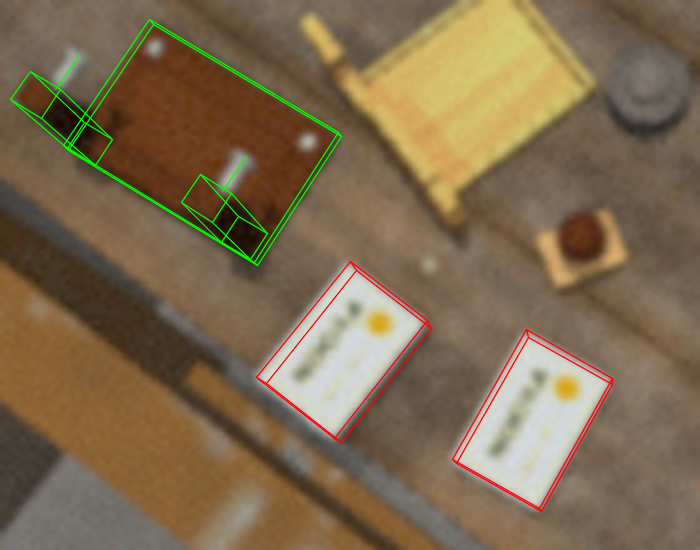

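```bash
python3 - <<'E'
from go import *
st(); target((437.6,67.8,200),1.175)
E
```

```text
t 10.73 tcp [580.7 313.  253.9] jaw yaw 2.714 x [ 0.012  0.005 -1.   ] F [-0.1  0.2  1.1] w 52.2 q [ 0.38  0.58  1.07  0.    1.48 -2.34]
t [ 5.09 28.3   2.9 ] w [1.539 0.    0.015] deg 88.2
t [ 5.09 28.3   2.9 ] w [-1.603 -0.015  0.   ] deg 91.8
```

```bash
python3 -m creep '[{"tx":0,"ty":3,"tz":0.3,"wx":0.12,"wy":0,"wz":0,"gripper":-1},{"tx":0,"ty":6.5,"tz":0.6,"wx":0.24,"wy":0,"wz":0,"gripper":-1},{"tx":0,"ty":10,"tz":1,"wx":0.36,"wy":0,"wz":0,"gripper":-1},{"tx":0,"ty":13.5,"tz":1.3,"wx":0.48,"wy":0,"wz":0,"gripper":-1},{"tx":0,"ty":17,"tz":1.7,"wx":0.6,"wy":0,"wz":0,"gripper":-1},{"tx":0,"ty":20.5,"tz":2,"wx":0.72,"wy":0,"wz":0,"gripper":-1},{"tx":1,"ty":24,"tz":2.4,"wx":0.84,"wy":0,"wz":0,"gripper":-1},{"tx":2,"ty":27,"tz":2.8,"wx":0.96,"wy":0,"wz":0,"gripper":-1}]'; python3 - <<'E'
from go import *
st(); target((437.6,67.8,150),1.175)
E
```

```text
time: 11.4
tool_pos: [439.8, 76.5, 226.0]
tcp_rot: [-1.774, 1.568, -0.026]
contact_force: [0.7, 0.1, 0.1]
grip_width: 91.6
t 11.4 tcp [439.8  76.5 226. ] jaw yaw 1.748 x [ 0.002 -0.    -1.   ] F [0.7 0.1 0.1] w 91.6 q [ 0.    0.2   1.73 -0.    1.21 -1.75]
t [ 7.6   0.39 -0.81] w [0.573 0.    0.002] deg 32.8
t [ 7.6   0.39 -0.81] w [-2.569 -0.003  0.   ] deg 147.2
```

```bash
python3 -m creep '[{"tx":1,"ty":0.2,"tz":-0.4,"wx":0.12,"wy":0,"wz":0,"gripper":-1},{"tx":2,"ty":0.3,"tz":-0.7,"wx":0.24,"wy":0,"wz":0,"gripper":-1},{"tx":4,"ty":0.4,"tz":-0.7,"wx":0.36,"wy":0,"wz":0,"gripper":-1},{"tx":6,"ty":0.4,"tz":-0.7,"wx":0.48,"wy":0,"wz":0,"gripper":-1},{"tx":7.5,"ty":0.4,"tz":-0.7,"wx":0.573,"wy":0,"wz":0,"gripper":-1},{"tx":7.5,"ty":0.4,"tz":-0.7,"wx":0.573,"wy":0,"wz":0,"gripper":-1},{"tx":7.5,"ty":0.4,"tz":-0.7,"wx":0.573,"wy":0,"wz":0,"gripper":-1},{"tx":7.5,"ty":0.4,"tz":-0.7,"wx":0.573,"wy":0,"wz":0,"gripper":-1}]'; python3 - <<'E'
from go import *
from ov import *
st(); target((437.6,67.8,13),1.175)
c=capture("top");pickle.dump(c,open("pics/top9.pkl","wb"));cv2.imwrite("pics/q2.png",cv2.resize(c["frame"][:,:,::-1],(800,600)))
E
```

```text
time: 12.07
tool_pos: [438.8, 70.4, 151.7]
tcp_rot: [-1.057, 1.569, 0.127]
contact_force: [0.1, 0.0, 0.1]
grip_width: 91.7Traceback (most recent call last):
  File "<stdin>", line 3, in <module>
TypeError: 'list' object is not callable
```

```bash
python3 - <<'E'
from ov import *
from go import *
st(); target((437.6,67.8,13),1.175)
c=capture("top");pickle.dump(c,open("pics/top9.pkl","wb"));cv2.imwrite("pics/q2.png",cv2.resize(c["frame"][:,:,::-1],(800,600)))
E
```

```text
t 12.07 tcp [438.8  70.4 151.7] jaw yaw 1.184 x [ 0.002  0.    -1.   ] F [0.1 0.  0.1] w 91.7 q [-0.01  0.28  1.85  0.    1.01 -1.2 ]
t [13.87  0.03 -0.3 ] w [0.009 0.001 0.002] deg 0.5
t [13.87  0.03 -0.3 ] w [-3.133e+00 -3.000e-03  1.000e-03] deg 179.5
```

View pics/q2.png

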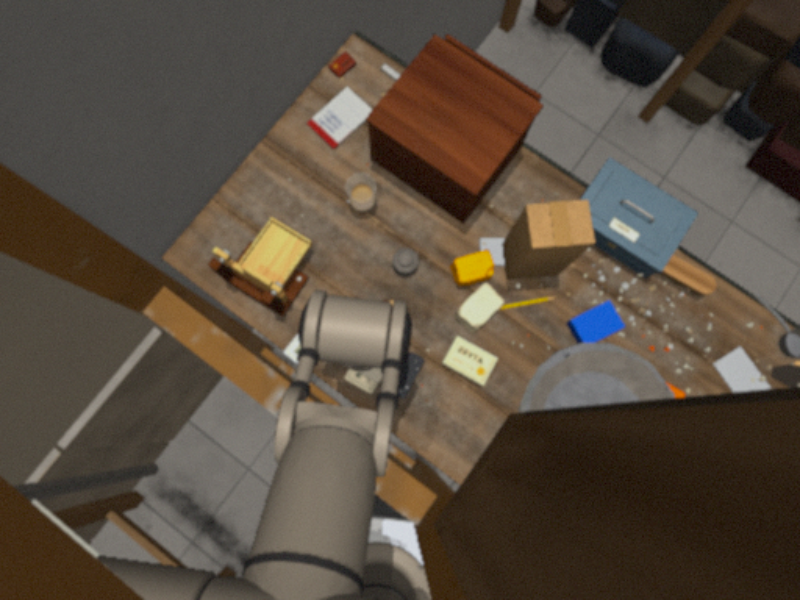

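```bash
python3 -m creep '[{"tx":3,"ty":0,"tz":-0.3,"wx":0.009,"wy":0,"wz":0,"gripper":-1},{"tx":6,"ty":0,"tz":-0.3,"wx":0.009,"wy":0,"wz":0,"gripper":-1},{"tx":9,"ty":0,"tz":-0.3,"wx":0.009,"wy":0,"wz":0,"gripper":-1},{"tx":11.5,"ty":0,"tz":-0.3,"wx":0.009,"wy":0,"wz":0,"gripper":-1},{"tx":13,"ty":0,"tz":-0.3,"wx":0.009,"wy":0,"wz":0,"gripper":-1},{"tx":13.8,"ty":0,"tz":-0.3,"wx":0.009,"wy":0,"wz":0,"gripper":-1},{"tx":13.8,"ty":0,"tz":-0.3,"wx":0.009,"wy":0,"wz":0,"gripper":-1},{"tx":13.8,"ty":0,"tz":-0.3,"wx":0.009,"wy":0,"wz":0,"gripper":-1}]'; python3 - <<'E'
from go import *
st(); target((437.6,67.8,13),1.175)
E
```

```text
time: 12.78
tool_pos: [437.9, 67.7, 13.6]
tcp_rot: [-1.031, 1.569, 0.141]
contact_force: [0.0, 0.6, -0.4]
grip_width: 91.9
t 12.78 tcp [437.9  67.7  13.6] jaw yaw 1.173 x [ 0.002  0.    -1.   ] F [ 0.   0.6 -0.4] w 91.9 q [-0.02  0.51  1.99  0.    0.64 -1.19]
t [0.06 0.03 0.  ] w [-0.002  0.001  0.002] deg 0.2
t [0.06 0.03 0.  ] w [ 3.139e+00  2.000e-03 -1.000e-03] deg 179.9
```

```bash
python3 -m creep '[{"tx":0,"ty":0,"tz":0,"wx":0,"wy":0,"wz":0,"gripper":1},{"tx":0,"ty":0,"tz":0,"wx":0,"wy":0,"wz":0,"gripper":1},{"tx":0,"ty":0,"tz":0,"wx":0,"wy":0,"wz":0,"gripper":1},{"tx":0,"ty":0,"tz":0,"wx":0,"wy":0,"wz":0,"gripper":1},{"tx":0,"ty":0,"tz":0,"wx":0,"wy":0,"wz":0,"gripper":1},{"tx":0,"ty":0,"tz":0,"wx":0,"wy":0,"wz":0,"gripper":1},{"tx":0,"ty":0,"tz":0,"wx":0,"wy":0,"wz":0,"gripper":1},{"tx":0,"ty":0,"tz":0,"wx":0,"wy":0,"wz":0,"gripper":1}]'; python3 - <<'E'
from go import *
st()
E
```

```text
time: 13.45
tool_pos: [437.4, 67.7, 13.2]
tcp_rot: [-0.93, 1.57, 0.242]
contact_force: [-0.4, 0.5, 5.0]
grip_width: 61.7
t 13.45 tcp [437.4  67.7  13.2] jaw yaw 1.172 x [ 0.001  0.    -1.   ] F [-0.4  0.5  5. ] w 61.7 q [-0.02  0.51  1.99  0.    0.63 -1.19]
```

```bash
python3 -m creep '[{"tx":-1.5,"ty":0,"tz":0,"wx":0,"wy":0,"wz":0,"gripper":1},{"tx":-3,"ty":0,"tz":0,"wx":0,"wy":0,"wz":0,"gripper":1},{"tx":-5,"ty":0,"tz":0,"wx":0,"wy":0,"wz":0,"gripper":1},{"tx":-5,"ty":0,"tz":0,"wx":0,"wy":0,"wz":0,"gripper":1},{"tx":-5,"ty":0,"tz":0,"wx":0,"wy":0,"wz":0,"gripper":1}]'; for i in 1 2 3 4 5; do python3 -m creep '[{"tx":0,"ty":0,"tz":0,"wx":0,"wy":0,"wz":0,"gripper":1}]'|grep -E "force|width|pos"; done
```

```text
time: 13.87
tool_pos: [437.3, 67.6, 62.9]
tcp_rot: [-1.028, 1.569, 0.143]
contact_force: [-0.3, 1.0, -5.2]
grip_width: 61.7
tool_pos: [436.3, 67.6, 61.8]
contact_force: [-0.5, 0.4, -5.2]
grip_width: 61.6
tool_pos: [436.1, 67.6, 61.6]
contact_force: [0.3, -0.8, -4.7]
grip_width: 61.8
tool_pos: [436.3, 67.6, 61.8]
contact_force: [-0.5, 1.0, -3.1]
grip_width: 62.0
tool_pos: [436.6, 67.6, 62.0]
contact_force: [-0.2, 0.2, -3.9]
grip_width: 61.6
tool_pos: [436.8, 67.6, 62.3]
contact_force: [-0.6, 0.4, -4.1]
grip_width: 62.0
```

```bash
python3 - <<'E'
from go import *
st(); w=st2w((-75.5,0,190));print(w); target(w,1.143)
E
```

```text
t 14.28 tcp [436.8  67.6  62.3] jaw yaw 1.172 x [-0.001  0.    -1.   ] F [-0.6  0.4 -4.1] w 62.0 q [-0.02  0.42  1.96  0.    0.77 -1.19]
[635.80248338 286.09155421 190.        ]
t [-12.77  -9.85  27.86] w [ 0.029  0.    -0.001] deg 1.7
t [-12.77  -9.85  27.86] w [-3.113e+00  1.000e-03  0.000e+00] deg 178.3
```

```bash
python3 -m creep '[{"tx":-3,"ty":0,"tz":0,"wx":0.029,"wy":0,"wz":0,"gripper":1},{"tx":-6.5,"ty":0,"tz":0,"wx":0.029,"wy":0,"wz":0,"gripper":1},{"tx":-10,"ty":-0.6,"tz":1.5,"wx":0.029,"wy":0,"wz":0,"gripper":1},{"tx":-12.5,"ty":-1.6,"tz":4.2,"wx":0.029,"wy":0,"wz":0,"gripper":1},{"tx":-13,"ty":-2.9,"tz":8,"wx":0.029,"wy":0,"wz":0,"gripper":1},{"tx":-13,"ty":-4.2,"tz":11.8,"wx":0.029,"wy":0,"wz":0,"gripper":1},{"tx":-13,"ty":-5.5,"tz":15.6,"wx":0.029,"wy":0,"wz":0,"gripper":1},{"tx":-13,"ty":-6.8,"tz":19.4,"wx":0.029,"wy":0,"wz":0,"gripper":1}]'; python3 - <<'E'
from go import *
st(); w=st2w((-75.5,0,190));target(w,1.143)
E
```

```text
time: 14.95
tool_pos: [575.8, 221.4, 192.7]
tcp_rot: [-0.71, 1.571, 0.432]
contact_force: [1.1, -0.8, -4.5]
grip_width: 61.7
t 14.95 tcp [575.8 221.4 192.7] jaw yaw 1.143 x [ 0.  0. -1.] F [ 1.1 -0.8 -4.5] w 61.7 q [ 0.24  0.54  1.31  0.    1.3  -0.9 ]
t [ 0.28 -2.78  8.37] w [-0.  0.  0.] deg 0.0
t [ 0.28 -2.78  8.37] w [ 3.141  0.    -0.   ] deg 180.0
```

```bash
python3 -m creep '[{"tx":0,"ty":-1.2,"tz":3.5,"wx":0,"wy":0,"wz":0,"gripper":1},{"tx":0,"ty":-2.2,"tz":6.5,"wx":0,"wy":0,"wz":0,"gripper":1},{"tx":0,"ty":-2.9,"tz":8.4,"wx":0,"wy":0,"wz":0,"gripper":1},{"tx":0,"ty":-2.9,"tz":8.4,"wx":0,"wy":0,"wz":0,"gripper":1},{"tx":0,"ty":-2.9,"tz":8.4,"wx":0,"wy":0,"wz":0,"gripper":1},{"tx":0,"ty":-2.9,"tz":8.4,"wx":0,"wy":0,"wz":0,"gripper":1}]'; python3 - <<'E'
from ov import *
from go import *
st(); w=st2w((-75.5,0,100));target(w,1.143)
b=capture("side")
pickle.dump(b,open(f"pics/side10.pkl","wb"))
qt=st2w((-12.5,0,0)); p,M,o=cur()
draw(b,[((qt[0],qt[1],2.714),trm,(255,0,0),45),((p[0],p[1],1.143),cam,(0,0,255),p[2]-13.2)],215,90,315,185,7,"pics/p13.png")
E
```

```text
time: 15.45
tool_pos: [635.5, 283.7, 192.0]
tcp_rot: [2.421, 1.569, -2.719]
contact_force: [-0.1, 0.2, -4.6]
grip_width: 61.8
t 15.45 tcp [635.5 283.7 192. ] jaw yaw 1.143 x [-0.002 -0.001 -1.   ] F [-0.1  0.2 -4.6] w 61.8 q [ 0.31  0.69  1.02 -0.    1.42 -0.83]
t [9.2  0.06 0.24] w [-0.    -0.001 -0.001] deg 0.1
t [9.2  0.06 0.24] w [ 3.141e+00 -2.000e-03  2.000e-03] deg 180.0
```

View pics/p13.png

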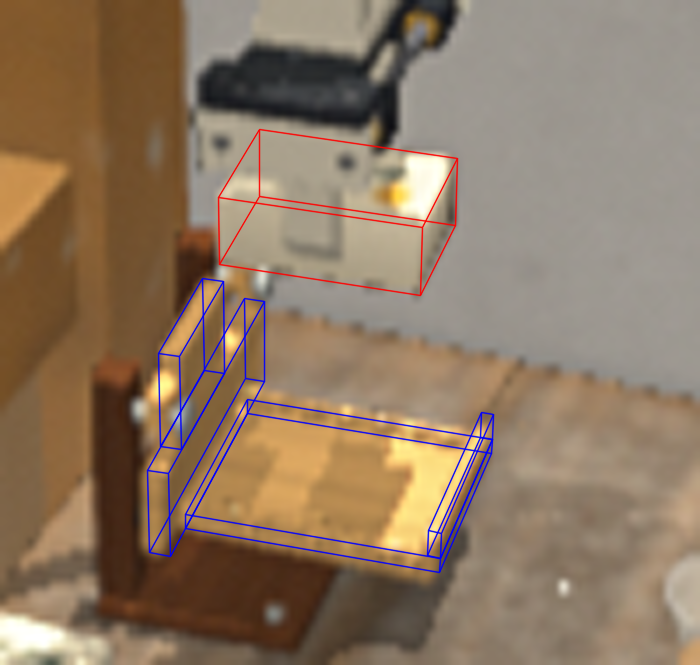

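```bash
python3 -m creep '[{"tx":3,"ty":0,"tz":0.2,"wx":0,"wy":0,"wz":0,"gripper":1},{"tx":6,"ty":0,"tz":0.2,"wx":0,"wy":0,"wz":0,"gripper":1},{"tx":8,"ty":0,"tz":0.2,"wx":0,"wy":0,"wz":0,"gripper":1},{"tx":9.5,"ty":0,"tz":0.2,"wx":0,"wy":0,"wz":0,"gripper":1},{"tx":10.5,"ty":0,"tz":0.2,"wx":0,"wy":0,"wz":0,"gripper":1},{"tx":11.2,"ty":0,"tz":0.2,"wx":0,"wy":0,"wz":0,"gripper":1},{"tx":11.2,"ty":0,"tz":0.2,"wx":0,"wy":0,"wz":0,"gripper":1},{"tx":11.2,"ty":0,"tz":0.2,"wx":0,"wy":0,"wz":0,"gripper":1}]'; python3 - <<'E'
from ov import *
from go import *
st(); w=st2w((-75.5,0,66.2));target(w,1.143)
E
```

```text
time: 16.17
tool_pos: [637.5, 286.0, 81.9]
tcp_rot: [-0.773, 1.569, 0.37]
contact_force: [0.6, -0.4, -3.7]
grip_width: 61.7
t 16.17 tcp [637.5 286.   81.9] jaw yaw 1.143 x [ 0.002  0.001 -1.   ] F [ 0.6 -0.4 -3.7] w 61.7 q [ 0.31  0.78  1.16  0.    1.2  -0.83]
t [ 1.57  0.16 -0.06] w [-0.     0.001  0.001] deg 0.1
t [ 1.57  0.16 -0.06] w [ 3.141e+00  2.000e-03 -2.000e-03] deg 180.0
```

```bash
python3 -m creep '[{"tx":0.5,"ty":0.1,"tz":0,"wx":0,"wy":0,"wz":0,"gripper":1},{"tx":1,"ty":0.1,"tz":0,"wx":0,"wy":0,"wz":0,"gripper":1},{"tx":1.3,"ty":0.1,"tz":0,"wx":0,"wy":0,"wz":0,"gripper":1},{"tx":1.3,"ty":0.1,"tz":0,"wx":0,"wy":0,"wz":0,"gripper":1}]'; python3 -m creep '[{"tx":0.15,"ty":0,"tz":0,"wx":0,"wy":0,"wz":0,"gripper":1},{"tx":0.15,"ty":0,"tz":0,"wx":0,"wy":0,"wz":0,"gripper":1}]'; python3 - <<'E'
from ov import *
from go import *
st(); w=st2w((-75.5,0,66.2));target(w,1.143)
E
```

```text
time: 16.5
tool_pos: [635.8, 286.5, 67.2]
tcp_rot: [2.216, 1.57, -2.924]
contact_force: [0.3, 0.6, -4.5]
grip_width: 61.9
time: 16.67
tool_pos: [636.2, 286.6, 66.4]
tcp_rot: [-0.737, 1.57, 0.406]
contact_force: [-0.3, -0.1, -3.8]
grip_width: 61.5
t 16.67 tcp [636.2 286.6  66.4] jaw yaw 1.143 x [ 0.  0. -1.] F [-0.3 -0.1 -3.8] w 61.5 q [ 0.31  0.8   1.18  0.    1.17 -0.83]
t [ 0.02  0.02 -0.06] w [-0.  0.  0.] deg 0.0
t [ 0.02  0.02 -0.06] w [ 3.141e+00  0.000e+00 -1.000e-03] deg 180.0
```

```bash
python3 -m creep '[{"tx":0.1,"ty":0,"tz":0,"wx":0,"wy":0,"wz":0,"gripper":1},{"tx":0.15,"ty":0,"tz":0,"wx":0,"wy":0,"wz":0,"gripper":1},{"tx":0.15,"ty":0,"tz":0,"wx":0,"wy":0,"wz":0,"gripper":1}]'; python3 - <<'E'
from go import *
st()
E
```

```text
time: 16.92
tool_pos: [636.5, 286.7, 65.4]
tcp_rot: [-0.696, 1.57, 0.447]
contact_force: [0.3, 0.1, -3.2]
grip_width: 61.8
t 16.92 tcp [636.5 286.7  65.4] jaw yaw 1.143 x [ 0.001  0.001 -1.   ] F [ 0.3  0.1 -3.2] w 61.8 q [ 0.31  0.8   1.18  0.    1.16 -0.83]
```

```bash
python3 -m creep '[{"tx":0.1,"ty":0,"tz":0,"wx":0,"wy":0,"wz":0,"gripper":1},{"tx":0.1,"ty":0,"tz":0,"wx":0,"wy":0,"wz":0,"gripper":1}]'; python3 -m creep '[{"tx":0,"ty":0,"tz":0,"wx":0,"wy":0,"wz":0,"gripper":0.1},{"tx":0,"ty":0,"tz":0,"wx":0,"wy":0,"wz":0,"gripper":-0.55},{"tx":0,"ty":0,"tz":0,"wx":0,"wy":0,"wz":0,"gripper":-0.55},{"tx":0,"ty":0,"tz":0,"wx":0,"wy":0,"wz":0,"gripper":-0.55},{"tx":0,"ty":0,"tz":0,"wx":0,"wy":0,"wz":0,"gripper":-0.55}]';python3 - <<'E'
from ov import *
from go import *
st()
b=capture("side")
draw(b,[],215,90,315,185,7,"pics/p14.png")
E
```

```text
time: 17.08
tool_pos: [636.7, 286.6, 64.9]
tcp_rot: [-0.817, 1.569, 0.326]
contact_force: [-0.4, 0.1, 1.0]
grip_width: 61.7
time: 17.5
tool_pos: [636.3, 286.7, 64.1]
tcp_rot: [-0.657, 1.57, 0.486]
contact_force: [1.1, 0.6, -0.4]
grip_width: 71.4
t 17.5 tcp [636.3 286.7  64.1] jaw yaw 1.143 x [ 0.001  0.    -1.   ] F [ 1.1  0.6 -0.4] w 71.4 q [ 0.31  0.8   1.18  0.    1.16 -0.83]
```

View pics/p14.png

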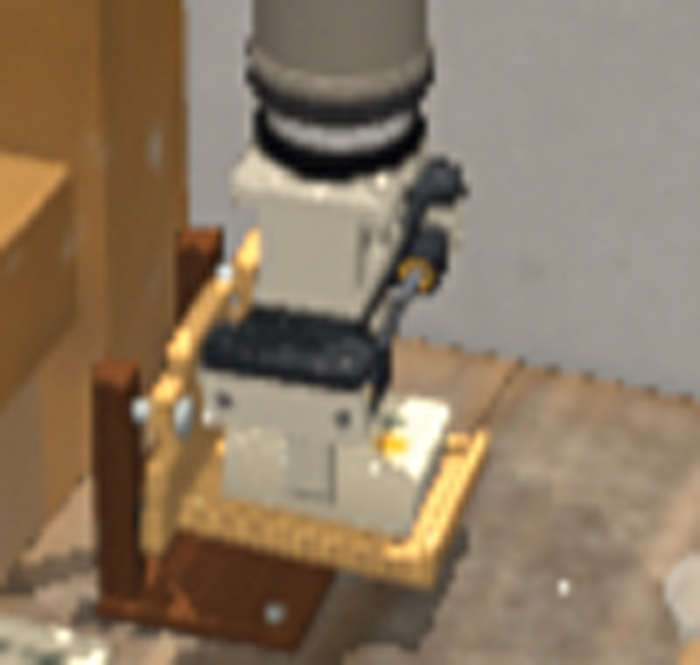

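```bash
python3 -m creep '[{"tx":-2,"ty":0,"tz":0,"wx":0,"wy":0,"wz":0,"gripper":-0.55},{"tx":-5,"ty":0,"tz":0,"wx":0,"wy":0,"wz":0,"gripper":-0.55},{"tx":-9,"ty":0,"tz":0,"wx":0,"wy":0,"wz":0,"gripper":-0.55},{"tx":-13,"ty":0,"tz":0,"wx":0,"wy":0,"wz":0,"gripper":-1},{"tx":-13,"ty":0,"tz":0,"wx":0,"wy":0,"wz":0,"gripper":-1},{"tx":-13,"ty":0,"tz":0,"wx":0,"wy":0,"wz":0,"gripper":-1}]'; python3 - <<'E'
from ov import *
from go import *
j=1.033; A=np.array([466.8,191.1])-12*np.array([np.cos(j),np.sin(j)])
print(A);st(); target((*A,200),j)
b=capture("side");pickle.dump(b,open("pics/side11.pkl","wb"))
qt=st2w((-12.5,0,0)); w=st2w((-75.5,0,0))
draw(b,[((qt[0],qt[1],2.714),trm,(255,0,0),45),((w[0],w[1],1.143),cam,(0,0,255),53)],215,90,315,185,7,"pics/p15.png")
E
```

```text
time: 18.05
tool_pos: [637.6, 287.1, 197.7]
tcp_rot: [-0.81, 1.563, 0.333]
contact_force: [0.2, 1.0, -0.4]
grip_width: 86.8
[460.65306438 180.79392497]
t 18.05 tcp [637.6 287.1 197.7] jaw yaw 1.143 x [ 0.007  0.002 -1.   ] F [ 0.2  1.  -0.4] w 86.8 q [ 0.31  0.69  1.01  0.    1.43 -0.83]
t [ -0.39  11.68 -17.01] w [0.11  0.005 0.005] deg 6.3
t [ -0.39  11.68 -17.01] w [-3.032 -0.008  0.008] deg 173.7
```

View pics/p15.png

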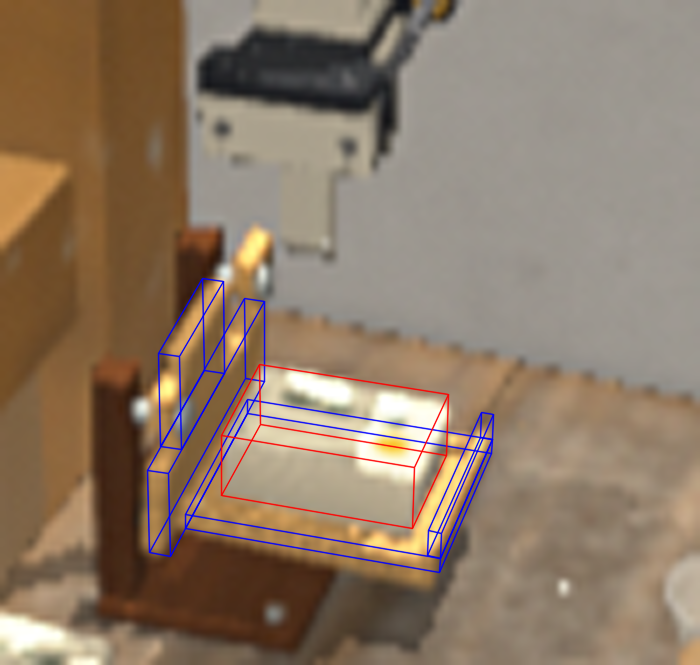

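```bash
python3 -m creep '[{"tx":0,"ty":2,"tz":-3,"wx":0.1,"wy":0,"wz":0,"gripper":-1},{"tx":0,"ty":4,"tz":-6,"wx":0.1,"wy":0,"wz":0,"gripper":-1},{"tx":0,"ty":6.2,"tz":-9.2,"wx":0.11,"wy":0,"wz":0,"gripper":-1},{"tx":0,"ty":8.4,"tz":-12.4,"wx":0.11,"wy":0,"wz":0,"gripper":-1},{"tx":0,"ty":10.4,"tz":-15.3,"wx":0.11,"wy":0,"wz":0,"gripper":-1},{"tx":0,"ty":11.6,"tz":-17,"wx":0.11,"wy":0,"wz":0,"gripper":-1},{"tx":0,"ty":11.6,"tz":-17,"wx":0.11,"wy":0,"wz":0,"gripper":-1},{"tx":0,"ty":11.6,"tz":-17,"wx":0.11,"wy":0,"wz":0,"gripper":-1}]'; python3 - <<'E'
from ov import *
from go import *
st(); target((460.7,180.8,150),1.033)
b=capture("top");pickle.dump(b,open("pics/top11.pkl","wb"))
qt=st2w((-12.5,0,0)); w=st2w((-75.5,0,0))
draw(b,[((w[0],w[1],1.143),cam,(0,0,255),53)],130,130,260,250,5,"pics/p16.png")
E
```

```text
time: 18.77
tool_pos: [459.0, 179.6, 193.0]
tcp_rot: [2.168, 1.569, -3.083]
contact_force: [0.2, -0.3, -0.6]
grip_width: 91.8
t 18.77 tcp [459.  179.6 193. ] jaw yaw 1.032 x [-0.001 -0.    -1.   ] F [ 0.2 -0.3 -0.6] w 91.8 q [ 0.22  0.32  1.66  0.    1.17 -0.82]
t [ 4.3  -0.09  0.19] w [-0.001 -0.001 -0.001] deg 0.1
t [ 4.3  -0.09  0.19] w [ 3.141e+00 -2.000e-03  1.000e-03] deg 180.0
```

View pics/p16.png

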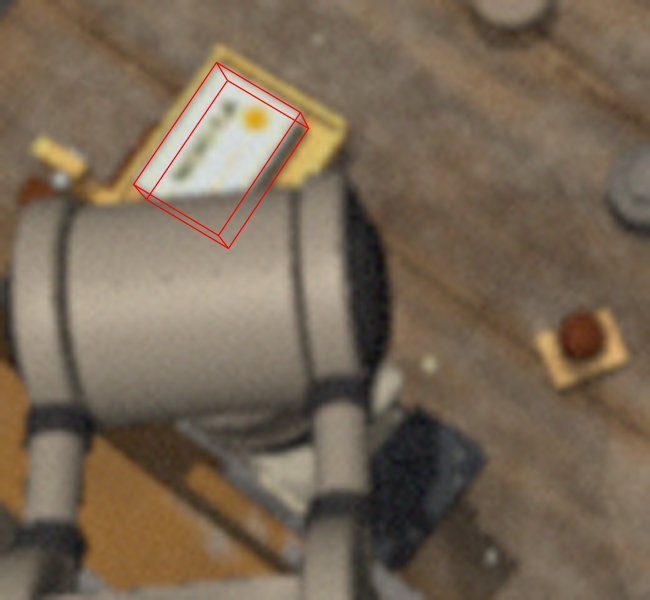

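```bash
python3 -m creep '[{"tx":3,"ty":-0.1,"tz":0.15,"wx":0,"wy":0,"wz":0,"gripper":-1},{"tx":6,"ty":-0.1,"tz":0.15,"wx":0,"wy":0,"wz":0,"gripper":-1},{"tx":9,"ty":-0.1,"tz":0.15,"wx":0,"wy":0,"wz":0,"gripper":-1},{"tx":11,"ty":-0.1,"tz":0.15,"wx":0,"wy":0,"wz":0,"gripper":-1},{"tx":11,"ty":-0.1,"tz":0.15,"wx":0,"wy":0,"wz":0,"gripper":-1},{"tx":11,"ty":-0.1,"tz":0.15,"wx":0,"wy":0,"wz":0,"gripper":-1}]'; python3 - <<'E'
from ov import *
from go import *
st(); target((460.7,180.8,14),1.033)
b=capture("side");pickle.dump(b,open("pics/side12.pkl","wb"))
draw(b,[],190,90,290,200,6,"pics/p17.png")
E
```

```text
time: 19.32
tool_pos: [461.8, 181.1, 82.7]
tcp_rot: [2.239, 1.568, -3.011]
contact_force: [0.2, 0.1, 0.2]
grip_width: 92.0
t 19.32 tcp [461.8 181.1  82.7] jaw yaw 1.033 x [-0.002 -0.    -1.   ] F [0.2 0.1 0.2] w 92.0 q [ 0.22  0.46  1.79  0.    0.89 -0.81]
t [ 6.87  0.07 -0.07] w [ 0.    -0.001 -0.002] deg 0.1
t [ 6.87  0.07 -0.07] w [-3.142e+00  3.000e-03 -2.000e-03] deg 180.0
```

View pics/p17.png

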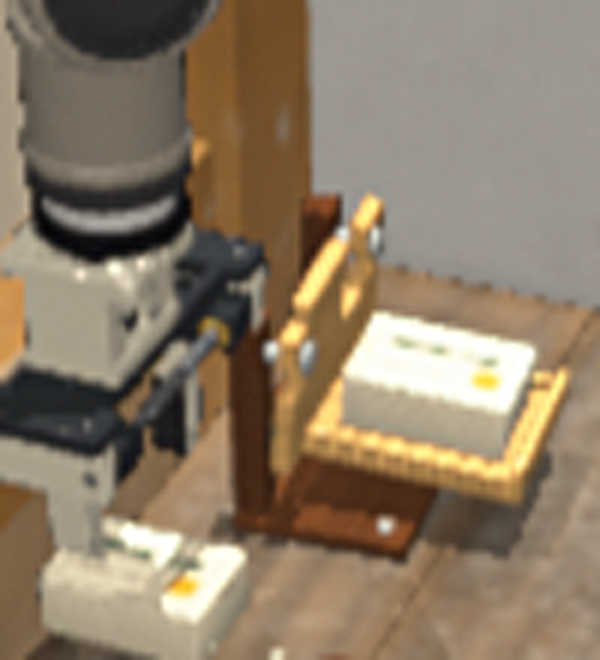

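```bash
python3 -m creep '[{"tx":1,"ty":0,"tz":-0.1,"wx":0,"wy":0,"wz":0,"gripper":-1},{"tx":2,"ty":0,"tz":-0.1,"wx":0,"wy":0,"wz":0,"gripper":-1},{"tx":2.5,"ty":0,"tz":-0.1,"wx":0,"wy":0,"wz":0,"gripper":-1},{"tx":2.5,"ty":0,"tz":-0.1,"wx":0,"wy":0,"wz":0,"gripper":-1}]'; python3 - <<'E'
from go import *
st(); target((460.7,180.8,14),1.033)
E
```

```text
time: 19.7
tool_pos: [461.2, 180.0, 58.5]
tcp_rot: [1.513, 1.571, 2.546]
contact_force: [0.8, -0.5, -0.2]
grip_width: 91.8
t 19.7 tcp [461.2 180.   58.5] jaw yaw 1.033 x [-0.  0. -1.] F [ 0.8 -0.5 -0.2] w 91.8 q [ 0.22  0.5   1.82  0.    0.83 -0.82]
t [4.45 0.08 0.05] w [-0.  0. -0.] deg 0.0
t [4.45 0.08 0.05] w [ 3.141 -0.    -0.   ] deg 180.0
```

```bash
python3 -m creep '[{"tx":1,"ty":0.05,"tz":0.05,"wx":0,"wy":0,"wz":0,"gripper":-1},{"tx":2,"ty":0.05,"tz":0.05,"wx":0,"wy":0,"wz":0,"gripper":-1},{"tx":2.6,"ty":0.05,"tz":0.05,"wx":0,"wy":0,"wz":0,"gripper":-1},{"tx":2.6,"ty":0.05,"tz":0.05,"wx":0,"wy":0,"wz":0,"gripper":-1}]'; python3 - <<'E'
from go import *
st(); target((460.7,180.8,14),1.033)
E
```

```text
time: 20.03
tool_pos: [460.1, 180.5, 31.4]
tcp_rot: [2.258, 1.569, -2.993]
contact_force: [-0.3, -0.3, -0.2]
grip_width: 91.9
t 20.03 tcp [460.1 180.5  31.4] jaw yaw 1.033 x [-0.002 -0.    -1.   ] F [-0.3 -0.3 -0.2] w 91.9 q [ 0.22  0.54  1.84  0.    0.76 -0.81]
t [ 1.74 -0.03  0.06] w [-0.    -0.001 -0.002] deg 0.1
t [ 1.74 -0.03  0.06] w [ 3.141e+00 -3.000e-03  2.000e-03] deg 180.0
```

```bash
python3 -m creep '[{"tx":0.8,"ty":0,"tz":0,"wx":0,"wy":0,"wz":0,"gripper":-1},{"tx":1.6,"ty":0,"tz":0,"wx":0,"wy":0,"wz":0,"gripper":-1},{"tx":1.6,"ty":0,"tz":0,"wx":0,"wy":0,"wz":0,"gripper":-1},{"tx":1.6,"ty":0,"tz":0,"wx":0,"wy":0,"wz":0,"gripper":1},{"tx":1.6,"ty":0,"tz":0,"wx":0,"wy":0,"wz":0,"gripper":1},{"tx":1.6,"ty":0,"tz":0,"wx":0,"wy":0,"wz":0,"gripper":1},{"tx":1.6,"ty":0,"tz":0,"wx":0,"wy":0,"wz":0,"gripper":1},{"tx":1.6,"ty":0,"tz":0,"wx":0,"wy":0,"wz":0,"gripper":1}]'; python3 -m creep '[{"tx":0,"ty":0,"tz":0,"wx":0,"wy":0,"wz":0,"gripper":1},{"tx":0,"ty":0,"tz":0,"wx":0,"wy":0,"wz":0,"gripper":1},{"tx":0,"ty":0,"tz":0,"wx":0,"wy":0,"wz":0,"gripper":1},{"tx":0,"ty":0,"tz":0,"wx":0,"wy":0,"wz":0,"gripper":1}]'; python3 - <<'E'
from go import *
st()
E
```

```text
time: 20.7
tool_pos: [461.5, 180.8, 17.2]
tcp_rot: [-0.656, 1.569, 0.377]
contact_force: [-0.4, 0.6, 0.2]
grip_width: 63.3
time: 21.03
tool_pos: [461.5, 180.8, 17.2]
tcp_rot: [-0.652, 1.569, 0.381]
contact_force: [0.3, 0.5, 3.4]
grip_width: 61.5
t 21.03 tcp [461.5 180.8  17.2] jaw yaw 1.033 x [ 0.001  0.001 -1.   ] F [0.3 0.5 3.4] w 61.5 q [ 0.22  0.57  1.85  0.    0.73 -0.81]
```

```bash
python3 -m creep '[{"tx":-1.5,"ty":0,"tz":0,"wx":0,"wy":0,"wz":0,"gripper":1},{"tx":-4,"ty":0,"tz":0,"wx":0,"wy":0,"wz":0,"gripper":1},{"tx":-7,"ty":0,"tz":0,"wx":0,"wy":0,"wz":0,"gripper":1},{"tx":-11,"ty":0,"tz":0,"wx":0,"wy":0,"wz":0,"gripper":1},{"tx":-15,"ty":0,"tz":0,"wx":0,"wy":0,"wz":0,"gripper":1},{"tx":-18.5,"ty":0,"tz":0,"wx":0,"wy":0,"wz":0,"gripper":1},{"tx":-18.5,"ty":0,"tz":0,"wx":0,"wy":0,"wz":0,"gripper":1},{"tx":-18.5,"ty":0,"tz":0,"wx":0,"wy":0,"wz":0,"gripper":1}]'; python3 - <<'E'
from go import *
st();target(st2w((-75.5,0,205)),1.143)
E
```

```text
time: 21.7
tool_pos: [461.7, 180.7, 203.4]
tcp_rot: [-0.811, 1.567, 0.222]
contact_force: [-0.4, -0.2, -2.2]
grip_width: 61.6
t 21.7 tcp [461.7 180.7 203.4] jaw yaw 1.033 x [ 0.004  0.001 -1.   ] F [-0.4 -0.2 -2.2] w 61.6 q [ 0.22  0.31  1.64  0.    1.19 -0.81]
t [-0.08 -9.55 17.97] w [-0.11   0.003  0.003] deg 6.3
t [-0.08 -9.55 17.97] w [ 3.031  0.005 -0.004] deg 173.7
```

```bash
python3 -m creep '[{"tx":0,"ty":-1.6,"tz":3,"wx":-0.05,"wy":0,"wz":0,"gripper":1},{"tx":0,"ty":-3.4,"tz":6.4,"wx":-0.11,"wy":0,"wz":0,"gripper":1},{"tx":0,"ty":-5.2,"tz":9.8,"wx":-0.11,"wy":0,"wz":0,"gripper":1},{"tx":0,"ty":-7,"tz":13.2,"wx":-0.11,"wy":0,"wz":0,"gripper":1},{"tx":0,"ty":-8.6,"tz":16.2,"wx":-0.11,"wy":0,"wz":0,"gripper":1},{"tx":0,"ty":-9.6,"tz":18.1,"wx":-0.11,"wy":0,"wz":0,"gripper":1},{"tx":0,"ty":-9.6,"tz":18.1,"wx":-0.11,"wy":0,"wz":0,"gripper":1},{"tx":0,"ty":-9.6,"tz":18.1,"wx":-0.11,"wy":0,"wz":0,"gripper":1}]'; for i in 1 2 3; do python3 -m creep '[{"tx":0,"ty":0,"tz":0,"wx":0,"wy":0,"wz":0,"gripper":1}]'|grep force; done; python3 - <<'E'
from ov import *
from go import *
st();target((636.3,286.7,110),1.143)
b=capture("side");pickle.dump(b,open("pics/side13.pkl","wb"))
p,M,o=cur()
draw(b,[((636.3,286.7,1.143),cam,(0,255,0),52),((p[0],p[1],1.143),cam,(0,0,255),p[2]-17.2)],215,80,315,180,6,"pics/p18.png")
E
```

```text
time: 22.37
tool_pos: [635.5, 286.7, 197.8]
tcp_rot: [2.33, 1.565, -2.81]
contact_force: [-0.7, -0.4, -2.1]
grip_width: 62.2
contact_force: [0.1, 0.3, 0.1]
contact_force: [0.0, -0.1, -1.3]
contact_force: [-0.5, -0.0, -1.6]
t 22.62 tcp [635.5 286.3 202.2] jaw yaw 1.143 x [ 0.  0. -1.] F [-0.5 -0.  -1.6] w 61.5 q [ 0.31  0.69  1.01  0.    1.45 -0.83]
t [ 9.22 -0.06  0.06] w [-0.  0.  0.] deg 0.0
t [ 9.22 -0.06  0.06] w [ 3.141  0.    -0.   ] deg 180.0
```

View pics/p18.png

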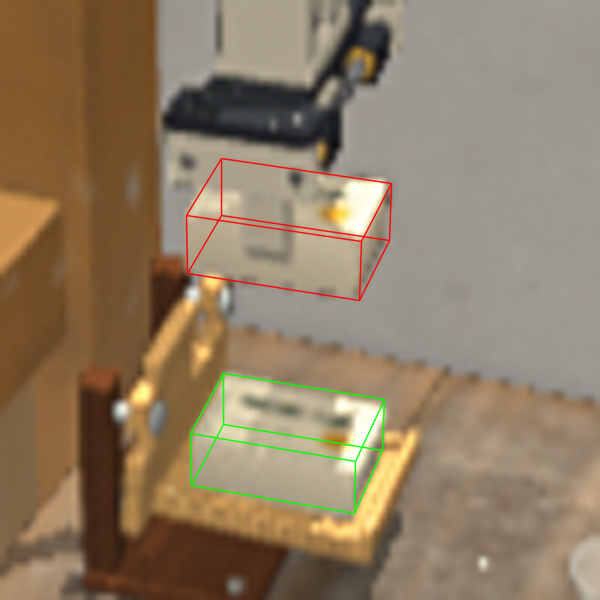

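```bash
python3 -m creep '[{"tx":3,"ty":0,"tz":0,"wx":0,"wy":0,"wz":0,"gripper":1},{"tx":6,"ty":0,"tz":0,"wx":0,"wy":0,"wz":0,"gripper":1},{"tx":8,"ty":0,"tz":0,"wx":0,"wy":0,"wz":0,"gripper":1},{"tx":9.3,"ty":0,"tz":0,"wx":0,"wy":0,"wz":0,"gripper":1},{"tx":9.5,"ty":0,"tz":0,"wx":0,"wy":0,"wz":0,"gripper":1},{"tx":9.5,"ty":0,"tz":0,"wx":0,"wy":0,"wz":0,"gripper":1}]'; python3 -m creep '[{"tx":0.1,"ty":0,"tz":0,"wx":0,"wy":0,"wz":0,"gripper":1},{"tx":0.1,"ty":0,"tz":0,"wx":0,"wy":0,"wz":0,"gripper":1}]';python3 - <<'E'
from go import *
st();target((636.3,286.7,103),1.143)
E
```

```text
time: 23.17
tool_pos: [635.8, 286.6, 106.7]
tcp_rot: [2.181, 1.57, -2.959]
contact_force: [0.2, 0.3, -1.4]
grip_width: 61.9
time: 23.33
tool_pos: [637.0, 287.1, 107.8]
tcp_rot: [-0.801, 1.567, 0.342]
contact_force: [-0.1, -0.2, -0.7]
grip_width: 62.0
t 23.33 tcp [637.  287.1 107.8] jaw yaw 1.143 x [ 0.003  0.001 -1.   ] F [-0.1 -0.2 -0.7] w 62.0 q [ 0.31  0.76  1.13  0.    1.24 -0.83]
t [ 0.48  0.05 -0.07] w [-0.     0.002  0.003] deg 0.2
t [ 0.48  0.05 -0.07] w [ 3.141  0.004 -0.004] deg 180.0
```

```bash
python3 -m creep '[{"tx":0.1,"ty":0,"tz":0,"wx":0,"wy":0,"wz":0,"gripper":1},{"tx":0.2,"ty":0,"tz":0,"wx":0,"wy":0,"wz":0,"gripper":1},{"tx":0.2,"ty":0,"tz":0,"wx":0,"wy":0,"wz":0,"gripper":1},{"tx":0.2,"ty":0,"tz":0,"wx":0,"wy":0,"wz":0,"gripper":1}]'; for i in 1 2; do python3 -m creep '[{"tx":0.1,"ty":0,"tz":0,"wx":0,"wy":0,"wz":0,"gripper":1},{"tx":0.1,"ty":0,"tz":0,"wx":0,"wy":0,"wz":0,"gripper":1}]'; done
```

```text
time: 23.67
tool_pos: [636.3, 286.9, 104.3]
tcp_rot: [-0.73, 1.57, 0.413]
contact_force: [-0.7, 0.8, -1.4]
grip_width: 61.4
time: 23.83
tool_pos: [636.3, 286.9, 102.9]
tcp_rot: [-0.559, 1.57, 0.584]
contact_force: [-0.2, -0.1, -0.0]
grip_width: 61.6
time: 24.0
tool_pos: [636.4, 286.9, 102.6]
tcp_rot: [-0.743, 1.57, 0.4]
contact_force: [-1.4, -1.0, 2.8]
grip_width: 61.7
```

Contact is felt (about +4 N). Release and look.

```bash
python3 -m creep '[{"tx":-0.05,"ty":0,"tz":0,"wx":0,"wy":0,"wz":0,"gripper":0.1},{"tx":-0.05,"ty":0,"tz":0,"wx":0,"wy":0,"wz":0,"gripper":-0.6},{"tx":-0.05,"ty":0,"tz":0,"wx":0,"wy":0,"wz":0,"gripper":-0.6},{"tx":-0.05,"ty":0,"tz":0,"wx":0,"wy":0,"wz":0,"gripper":-0.6},{"tx":-0.05,"ty":0,"tz":0,"wx":0,"wy":0,"wz":0,"gripper":-0.6},{"tx":-0.05,"ty":0,"tz":0,"wx":0,"wy":0,"wz":0,"gripper":-0.6}]'; python3 -m creep '[{"tx":-2,"ty":0,"tz":0,"wx":0,"wy":0,"wz":0,"gripper":-0.6},{"tx":-5,"ty":0,"tz":0,"wx":0,"wy":0,"wz":0,"gripper":-0.6},{"tx":-9,"ty":0,"tz":0,"wx":0,"wy":0,"wz":0,"gripper":-0.6},{"tx":-12,"ty":0,"tz":0,"wx":0,"wy":0,"wz":0,"gripper":-0.6},{"tx":-12,"ty":4,"tz":-3,"wx":0,"wy":0,"wz":0,"gripper":-0.6},{"tx":-12,"ty":7,"tz":-5,"wx":0,"wy":0,"wz":0,"gripper":-0.6},{"tx":-12,"ty":10,"tz":-8,"wx":0,"wy":0,"wz":0,"gripper":-0.6},{"tx":-12,"ty":12,"tz":-12,"wx":0,"wy":0,"wz":0,"gripper":-0.6}]'; python3 -m creep '[{"tx":0,"ty":3,"tz":-3,"wx":0,"wy":0,"wz":0,"gripper":-0.6},{"tx":0,"ty":6,"tz":-6,"wx":0,"wy":0,"wz":0,"gripper":-0.6},{"tx":0,"ty":6,"tz":-6,"wx":0,"wy":0,"wz":0,"gripper":-0.6},{"tx":0,"ty":6,"tz":-6,"wx":0,"wy":0,"wz":0,"gripper":-0.6}]';python3 - <<'E'
from ov import *
from go import *
st()
a=capture("top");b=capture("side");pickle.dump((a,b),open("pics/fin.pkl","wb"))
draw(b,[],215,105,315,205,6,"pics/f1.png");draw(a,[],130,130,260,250,5,"pics/f2.png")
for n,c in(("T",a),("S",b)):
    P=cloud(c)
    m=(np.hypot(P[...,0]-636,P[...,1]-287)<70)&(P[...,2]>108)&(P[...,2]<135)
    # restrict to white pixels
    m&=c["frame"].min(-1)>140
    v,u=np.nonzero(m);W=np.array([ray(c,x,y,120)[:2] for x,y in zip(u,v)])
    r=cv2.minAreaRect(W.astype(np.float32));Q=P[m]
    A=np.c_[Q[:,:2]-[636,287],np.ones(len(Q))];k=np.linalg.lstsq(A,Q[:,2],rcond=None)[0]
    print(n,m.sum(),r,"plane",k.round(3))
    for nm,z in(("glass",86),("stamp",74),("weight",50)):pass
E
```

```text
time: 24.5
tool_pos: [636.3, 286.9, 102.4]
tcp_rot: [-0.582, 1.57, 0.56]
contact_force: [-0.3, -0.6, -0.3]
grip_width: 73.2
time: 25.17
tool_pos: [479.5, 232.2, 222.3]
tcp_rot: [0.121, 1.57, 1.266]
contact_force: [1.5, -0.0, 1.6]
grip_width: 73.4
time: 25.5
tool_pos: [401.0, 201.2, 223.0]
tcp_rot: [-0.725, 1.57, 0.418]
contact_force: [-0.1, 0.3, 0.3]
grip_width: 73.3
t 25.5 tcp [401.  201.2 223. ] jaw yaw 1.143 x [ 0.001  0.    -1.   ] F [-0.1  0.3  0.3] w 73.3 q [ 0.29  0.2   1.73  0.    1.21 -0.85]
T 568 ((635.4923706054688, 286.02020263671875), (62.371604919433594, 92.58065032958984), 64.21406555175781) plane [-6.00000e-02  2.90000e-02  1.16917e+02]
S 387 ((633.7453002929688, 276.1925048828125), (82.31431579589844, 98.04733276367188), 62.5980110168457) plane [-3.70000e-02  7.60000e-02  1.17893e+02]
```

View pics/f1.png

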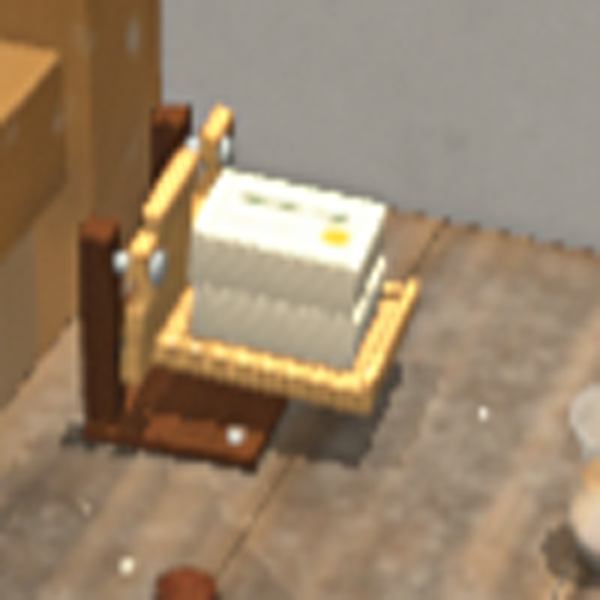

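View pics/f2.png

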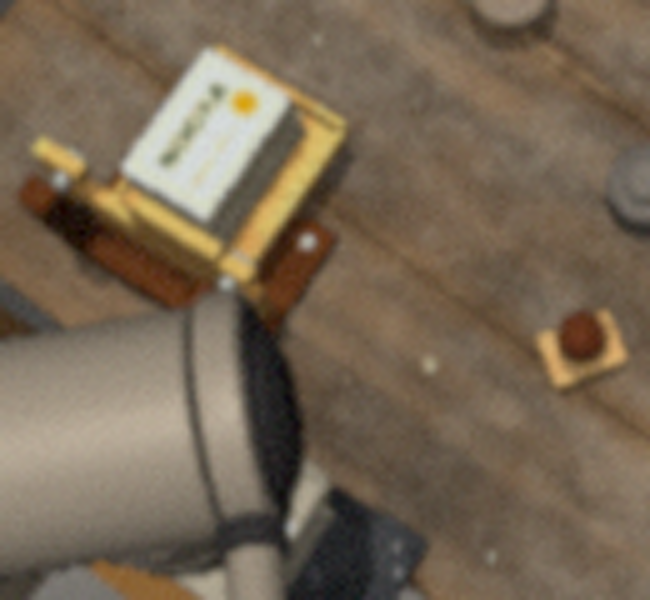

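```bash
python3 -m creep '[{"tx":0,"ty":0,"tz":0,"wx":0,"wy":0,"wz":0,"gripper":-0.6},{"tx":0,"ty":0,"tz":0,"wx":0,"wy":0,"wz":0,"gripper":-0.6},{"tx":0,"ty":0,"tz":0,"wx":0,"wy":0,"wz":0,"gripper":-0.6},{"tx":0,"ty":0,"tz":0,"wx":0,"wy":0,"wz":0,"gripper":-0.6},{"tx":0,"ty":0,"tz":0,"wx":0,"wy":0,"wz":0,"gripper":-0.6},{"tx":0,"ty":0,"tz":0,"wx":0,"wy":0,"wz":0,"gripper":-0.6}]';python3 - <<'E'
from ov import *
from go import *
a0,b0=pickle.load(open("pics/fin.pkl","rb"));b=capture("side")
d=cv2.absdiff(cv2.GaussianBlur(b["frame"],(5,5),0),cv2.GaussianBlur(b0["frame"],(5,5),0))[105:205,215:315];print(d.max(),d.mean())
P0,P1=cloud(S),cloud(b)
# bystanders: shift between start and now
for n,(u0,v0,u1,v1) in dict(stamp=(230,192,262,228),weight=(270,202,300,232),glass=(304,165,334,205)).items():
    g=lambda c:cv2.cvtColor(c["frame"],cv2.COLOR_RGB2GRAY)[v0:v1,u0:u1].astype(np.float32)
    print(n,cv2.phaseCorrelate(g(S),g(b)))
print(close_job())
E
```

```text
time: 26.1
tool_pos: [402.9, 201.7, 222.2]
tcp_rot: [-0.511, 1.57, 0.631]
contact_force: [-0.1, -0.6, -0.3]
grip_width: 73.6
4 0.1718
stamp ((0.1484875058588795, 0.09189223140820602), 0.8990667400260767)
weight ((-0.2688465681465395, 0.2517866049634119), 0.5337052249908447)
glass ((0.0014073956411042587, 0.0037633782705306373), 0.9813600160678227)
the job is handed in; nothing more can be done
None
```

I hung the tray on both pins and let go. Then I put the heavier MIMOSA carton (about 4.4 N on the wrist) flat in the tray and the lighter one (about 1.3 N) squarely on top. I handed in at about 26 s of the 72 s allowed.

**What the last checks showed:**
- **Tray:** it hangs on both pins, tilted slightly down at the front. The top carton's surface reads roughly 0.06–0.08 rad, against a limit of 0.14.
- **Stack:** the top carton measured within about 1 mm of where I aimed it, from the top camera. The side camera showed the two cartons within about 5 mm of each other by eye. The side camera's own rectangle fit put it about 10 mm off, but it included the side faces, so I did not use it.
- **At rest:** two pictures about 0.6 s apart showed no movement in the tray or cartons.
- **Bystanders:** the stamp, weight and glass shifted by less than half a pixel since the start. The arm was clear of everything, with wrist force near zero.

No check failed. The carton beside the stand was too close to its post for a centred grip. I gripped it 12 mm off-centre and it slid into the middle as the fingers closed.

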